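# Open the locked control box with the triangular panel key

### The arm

A 6-joint arm with a two-finger parallel gripper is mounted at the origin on the work surface. World frame = base frame: x ahead of the robot, y to its left, z up, the work surface at z = 0. Lengths are in m, angles in degrees, forces in N, time in s.
With the tool pointing down it reaches from about 0.425 to 0.925 m from the base axis. Payload 12.5 kg.
Tool frame: the origin (TCP) lies at the very end of the fingers, on their centre line; the grasp point (between the pads) lies 19 mm behind it; x points along the fingers, z is the direction in which the jaws open and shut, and the axes are right-handed (so a half turn about x gives the same grasp; the last joint's range is limited). The gripper opens to 85 mm and grips with 20 to 120 N. Pads are 22 mm wide; open, the fingers measure 114 mm over their backs; the gripper's body (76 mm by 85 mm) begins 54 mm behind the grasp point. The pads swing forward as they close: fully open they stand 13 mm farther back than shut.
Start: joints at [68.549, 28.126, 89.318, -0, 62.55, -6.05], TCP at [0.166, 0.603, 0.231] pointing down, gripper open.
Joint ranges: [-177.58, 177.58], [-47.91, 125.51], [2.72, 160], [-65.01, 245.01], [3.68, 167.84], [-153.87, 153.87]. Speed limits (degrees/s): [127.2, 127.2, 159.86, 180, 180, 180].

### API

Orientations are given as a 3x3 rotation matrix whose columns are the frame's x, y, z axes.
In Python, from rig import env gives the robot as it stands.
- The arm moves only by the tool apply_moves, never from a script. Its argument "steps" is a list of rows, each a list of 7 numbers: the turn, a rotation vector about the tool's x, y, z in rad, then the shift along the tool's x, y, z in mm, then the finger opening in mm, from 0 to 85.4. In form: [[wx, wy, wz, dx, dy, dz, grip], ...]. A call has 1 to 12 rows; each row shifts and turns the commanded pose from where the row before left it, along the tool's axes as they then stand; what a row does not reach is not made up. A row lasts 1/10 s, in which the tool goes at most 50 mm and 8.59 degrees, less where a joint would pass 70% of its speed; a pose out of reach is approached as far as the arm can. A call is refused whole if a number of a shift passes 50 or a number of a turn 0.15, either way. A call with a gripper value outside its range is refused whole. The fingers move at their own pace and stop on an object; "force" is the grip in N (left out, the last holds). Time passes only in rows, so rows that do not move let the fingers close. It gives the time, the measured TCP pose, the force and the opening at its end, in the units of the state.
- env.state(): the state, without advancing time (a new reading comes with each control period).
- env.get_image(name): name is "side" or "top" or "wrist"; returns (picture, depth): 400x640x3 uint8, red, green, blue; 400x640 float32, m along the optical axis (not along the pixel's ray), 0 where there is no reading.
- env.get_calibration(name): a dict with "fovy" (degrees; the focal length in pixels is half the picture's height over the tangent of half this angle, whatever the lens; pixels are square), "cx", "cy" (the principal point, pixels), "extrinsics" (4x4, takes a point from camera to world coordinates). Camera axes: x right, y up, looking along -z (the intrinsics and any distortion apply to the point x, -y, -z); pixel columns grow to the right and rows downward; lengths in m; the calibration is good to about 2 mm. A picture is of the moment at which its call begins: read the wrist's pose just before it. get_calibration takes no time and is no camera call; for the wrist camera it gives the pose at the moment of the call.
- env.hand_in(): hands the job in, once; it reports no verdict.
Trained networks look in the newest picture that a camera, given by its name, has taken for a name from the list of things; names that differ only in an ending like _2 or _b are one class to them, and where a whole thing is asked for, a point or a joint stands for the part that bears it (a point fixed in the world has none). Each returns a list of dicts, best first, with "p" (0 to 1); they miss things now and then, are a little off and sometimes report something else, mostly with a low value. They report only what shows in the picture. A call takes as long as a camera call. They do not tell look-alikes from the thing itself.
- env.look_for(camera, target): "centre" ([column, row] in pixels, amid what is visible of it).
- env.silhouettes(camera, target): "region" (400x640 bool, what is visible of it) and "centre" ([column, row] in pixels, amid what is visible of it).
The state is a dict: "clock": time; "joint_positions": joint angles; "joint_vel": joint speeds; "joint_efforts": joint torques, N m; "ee_pos": TCP position; "tool_rot": TCP orientation; "force": force on the tool from outside, world axes, zero at the start; "ft_torque": the same for the moment, N m; "finger_gap": opening from 0.0 (shut) to 1.0 (fully open).
Only numpy, scipy, OpenCV 4.12 (cv2) and the standard library are available. Lean on these libraries where they do the work, as an engineer would, in place of code of your own. Each camera call takes 0.05 s, during which the arm holds its last target.

### The job

Open the grey steel control box for servicing. Take the triangular panel key (black paddle handle) out of the wooden tool block, lower it into the round lock on the lid and, pressing lightly, turn it to and fro until you feel it drop right down over the hidden triangle, then turn it anticlockwise (seen from above) to its stop. Put the key back fully home in its hole in the block, swing the lid well open by its handle, where it stays, and leave the other things on the desk and in the block undisturbed.

Things in the scene. Friction and masses are not known exactly. Their poses are not given: they have to be found in the camera images.
- box: Grey steel control box fixed to the desk, 180 x 260 x 100 mm (x, y, z) without its lid; origin at the centre of its underside, +z up, -x is its front (lock and handle side), the lid's hinge line lies along its +x top edge.
- lid (a joint): Opening angle of the box's lid in rad: 0 shut, grows as its front edge swings up and back; stop at 1.75. A stiff hinge holds it at any angle; lifting by the handle takes about 8 N. While locked it gives no more than about 0.03 rad.
- lid_hinge (a point): Point on the hinge line, at the middle of the lid's rear edge, 100 mm above the desk; axes turn with the lid: at lid angle 0 they equal the box's; the hinge axis is y.
- lid_handle (a point): Middle of the round steel bar (11 mm thick, 100 mm long, along y) of the bow handle on the lid, its axis 34 mm above the lid's top face (the lid is a 4 mm plate, its top face 104 mm above the desk when shut), close to the front edge. In the hinge frame it is at (-148, +62, +38) mm. Axes turn with the lid.
- lock_mouth (a point): Centre of the mouth of the round lock on the lid, 6 mm above the lid's top face, z pointing up out of the lock; axes turn with the lid. In the hinge frame it is at (-148, -60, +10) mm. The mouth is 37 mm wide and narrows like a funnel, within 6 mm of depth, to a round well of 27 mm; the well's floor is 23 mm below the mouth.
- lock_spindle (a point): Point on the lock's axis, 12.5 mm below its mouth, at the top of the steel triangular spindle hidden in the well (equilateral, 11 mm corner to opposite side, 10.5 mm tall from the well's floor, edges bevelled), over which the key's socket goes. Axes are the lid's and do NOT turn with the spindle: its angle is not reported.
- lock_cam (a point): Point on the lock's axis under the lid, at the cam that the spindle turns. At the start one spindle corner points to the box's front (-x) give or take 0.7 rad, differently each time. It takes 0.09 N m to turn and stays put. Stops, seen from above: 1.6 rad anticlockwise of the front direction (open; the lid is free in the last 0.3 rad) and 0.8 rad clockwise. Axes are the lid's.
- key: Triangular panel key, 119 mm tall, about 0.22 kg, upright in the tool block at the start. Origin at the centre of its lower end, z up along the shank. Steel shank 24 mm in diameter, 65 mm long; above it a black collar 37 mm wide, 10 mm high, then a flat black paddle, 16 mm thick (along x), 60 mm wide (along y), from 74 to 118 mm above the lower end.
- key_socket (a point): Same point as the key's origin: mouth of the equilateral triangular socket in its lower end, 13 mm deep, 14 mm from corner to opposite side, one corner towards the key's +x. Socket and spindle mate within about 0.15 to 0.25 rad either side of true. Seated, this point is within 1 mm of the well's floor; when it only rests on the spindle's top it stands about 10 mm higher.
- key_grip (a point): Point on the key's axis at the middle of the paddle, 96 mm above the key's lower end.
- block: Wooden tool block fixed to the desk, 62 x 205 x 75 mm; origin at the centre of its underside, three holes in a row along y. In them stand the key and two screwdrivers, in any order.
- hole0 (a point): Mouth centre of the block's hole at y = -66 mm, on its top face (75 mm above the desk). Each hole is 29 mm wide, 70 mm deep; the key's collar rests on the block's top when it is home, so that its lower end is 65 mm below the mouth.
- hole1 (a point): Mouth centre of the block's middle hole.
- hole2 (a point): Mouth centre of the block's hole at y = +66 mm.
- driver_long: Screwdriver standing in the block, black handle 36 mm wide reaching 77 mm above the block's top; origin at the axis, 65 mm below the block's top. Leave it.
- driver_ball: Nut driver standing in the block, dark wooden ball handle 42 mm wide reaching 61 mm above the block's top; origin at the axis, 65 mm below the block's top. Leave it.
- desiccator: Glass desiccator jar with knobbed lid, 196 mm wide, 222 mm tall, origin at the centre of its underside. Leave it.
- mug: White mug, 82 mm wide, 95 mm tall, origin at the centre of its underside. Leave it.
- tape: Roll of tape lying flat, 104 mm wide, 25 mm tall, origin at the centre of its underside. Leave it.
- meter: Grey hand-held multimeter lying flat, 165 x 82 x 36 mm (up to 48 mm at its dial), origin at the centre of its underside. Leave it.
There are look-alikes about, which are no part of the job. Leave any orange or purple look-alike of the key alone.

How it is judged:
By the outcome, as a careful person would: the job done as asked, in the order asked, and still so for the second after the job is handed in, with the robot touching nothing.
It also fails if it takes over 72 s, if anything falls off the work surface, if the arm or the gripper's body presses on something with over 40 N, if the wrist force passes 120 N, or if a joint passes its speed limit or range.

## Working session

There is one attempt and no reset: what is moved stays moved. The work goes in short steps, Python scripts to look and compute and a tool call to move; the robot and the scene stay as the last step left them, time stands still between calls to the robot, and variables do not carry over. Pictures are saved under pics/ and viewed, and the job is handed in when it is done.

Besides the shell and the picture viewer there is one more tool, called after "Call:" as name(argument=value, ...) on one line, values as JSON. apply_moves: Moves the arm, as the interface text tells. Its arguments: {"type":"object","properties":{"steps":{"type":"array","items":{"type":"array","items":{"type":"number"}}},"force":{"type":"number"}},"required":["steps"]}

```bash
ls -la; mkdir -p pics
python3 - <<'E'
from rig import env
import cv2,numpy as np
print(env.state())
for n in ["top","side","wrist"]:
    im,d=env.get_image(n); cv2.imwrite(f"pics/{n}0.png",im[:,:,::-1]); np.savez(f"pics/{n}0.npz",im=im,d=d)
    print(n,env.get_calibration(n))
E
```

```text
total 12
drwxr-xr-x  3 agent agent 4096 Dec  6 04:47 .
drwxr-xr-x 23 root  root  4096 Dec  6 04:47 ..
drwxr-xr-x  2 agent agent 4096 Dec  6 04:47 pics
{'clock': 0.0, 'joint_positions': array([ 6.85510076e+01,  2.81661385e+01,  8.93510162e+01,  2.49150763e-04,
        6.25504067e+01, -6.05087269e+00]), 'joint_vel': array([-0.00667733,  0.07358271,  0.04282489,  0.03279344, -0.06062949,
       -0.05842078]), 'joint_efforts': array([-6.90911329e-04, -6.18457747e+01, -2.61583722e+01, -4.70582097e-05,
        4.10828943e-03,  2.62086809e-05]), 'ee_pos': array([0.16584754, 0.60234863, 0.2307008 ]), 'tool_rot': array([[-4.34781952e-04, -9.64103558e-01,  2.65526159e-01],
       [-1.09609344e-03,  2.65526484e-01,  9.64102943e-01],
       [-9.99999305e-01,  1.28133078e-04, -1.17219371e-03]]), 'force': array([-0.51891983, -0.30228092, -0.46081287]), 'ft_torque': array([-0.05059662,  0.00861831,  0.01362167]), 'finger_gap': 1.0026147917536004}
top {'fovy': 55.917632986206876, 'cx': 321.7183680415431, 'cy': 202.63696827488255, 'extrinsics': array([[ 0.02435112,  0.99478575, -0.099037  ,  0.470989
[... 272 characters left out ...]
 'extrinsics': array([[ 0.87383611,  0.31165031, -0.37320843,  0.16781359],
       [-0.48616919,  0.57119766, -0.66134163, -0.6705341 ],
       [ 0.00706846,  0.75934664,  0.65064792,  0.78649547],
       [ 0.        ,  0.        ,  0.        ,  1.        ]])}
wrist {'fovy': 68.71882301873504, 'cx': 319.2923203488588, 'cy': 201.2670873842502, 'extrinsics': array([[ 2.65830553e-01, -9.30714720e-01, -2.51205546e-01,
         1.03399793e-01],
       [ 9.64019753e-01,  2.56597007e-01,  6.94542495e-02,
         6.19543805e-01],
       [-1.83501138e-04, -2.60630170e-01,  9.65438699e-01,
         3.74466354e-01],
       [ 0.00000000e+00,  0.00000000e+00,  0.00000000e+00,
         1.00000000e+00]])}
```

View pics/top0.png

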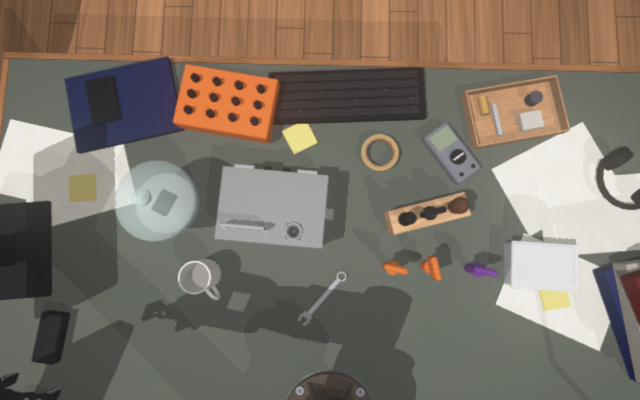

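View pics/side0.png

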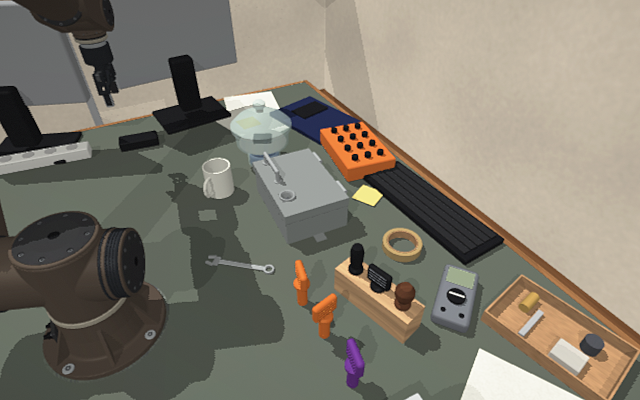

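View pics/wrist0.png

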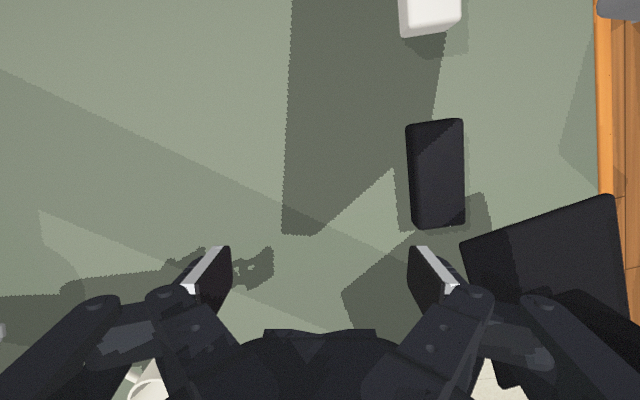

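The key (black paddle) is in the block's middle hole at top pixel (430,213); the driver is left and the ball driver right. The box is at (272,205), with its lock at (293,231) and handle at (247,226). I'll measure from depth next.

```bash
cat > h.py <<'E'
import numpy as np,cv2
from rig import env
def cloud(d,c):
    H,W=d.shape; f=H/2/np.tan(np.radians(c["fovy"]/2))
    v,u=np.mgrid[0:H,0:W]
    P=np.stack([(u-c["cx"])/f*d,-(v-c["cy"])/f*d,-d],-1)
    E=c["extrinsics"]; return P@E[:3,:3].T+E[:3,3]
def proj(p,c,H=400):
    f=H/2/np.tan(np.radians(c["fovy"]/2)); E=c["extrinsics"]
    q=(np.asarray(p)-E[:3,3])@E[:3,:3]
    return np.array([c["cx"]+f*q[0]/-q[2], c["cy"]-f*q[1]/-q[2]])
E
python3 - <<'E'
from h import *
for n in ["top","side"]:
    z=np.load(f"pics/{n}0.npz"); im,d=z["im"],z["d"]; c=env.get_calibration(n)
    P=cloud(d,c); ok=d>0
    x,y,zz=P[...,0],P[...,1],P[...,2]
    desk=ok&(abs(zz)<.012)&(x>.3)&(x<.8)&(abs(y)<.5); print(n,"desk z",np.median(zz[desk]))
    for nm,t,pts in [("block",.075,.012),("lid",.104,.008)]:
        m=ok&(abs(zz-t)<pts)&(x>.3)&(x<.85)
        num,lab,st,ce=cv2.connectedComponentsWithStats(m.astype(np.uint8))
        for i in range(1,num):
            if st[i,4]>150:
                q=P[lab==i]; r=cv2.minAreaRect((q[:,:2]*1000).astype(np.float32))
                print(n,nm,st[i],"z",np.median(q[:,2]).round(4),"rect",np.round(r[0],1),np.round(r[1],1),round(r[2],2))
    for t in ["key","driver_long","driver_ball","lock_mouth","lid_handle","box","block","hole1"]:
        try:
            r=env.look_for(n,t); print(t,[(np.round(q["centre"],1),round(q["p"],2)) for q in r][:4])
        except Exception as e: print(t,e)
E
```

```text
top desk z 0.0004307420368867554
top block [614 148  19  17 183] z 0.0686 rect [ 711.6 -760.2] [29.4 46.5] 41.12
top block [ 387  192   84   43 1311] z 0.0754 rect [ 548.2 -243.6] [ 61.8 205.3] 15.48
top block [  3 235  10  31 240] z 0.0748 rect [426.4 832.8] [76.9 10.3] 3.24
top block [615 260  25  58 338] z 0.0736 rect [ 376.4 -736.4] [ 53.1 144.6] 76.04
top lid [ 214  163  114   85 7632] z 0.1044 rect [557.3 158.3] [268.4 193.9] 86.25
key [(array([391.8, 267.3]), 0.69), (array([478.1, 271.2]), 0.69), (array([431. , 268.9]), 0.6), (array([434.1, 214.2]), 0.5)]
driver_long [(array([152.1, 199. ]), 0.63), (array([406.8, 216.7]), 0.46), (array([428.9, 211.8]), 0.44)]
driver_ball [(array([458.4, 207.6]), 0.84)]
lock_mouth [(array([272.3, 203.2]), 0.78)]
lid_handle [(array([269. , 203.3]), 0.92)]
box [(array([272.8, 207.6]), 0.65)]
block [(array([420.9, 215.3]), 0.73)]
hole1 [(array([420.4, 215. ]), 0.86), (array([272.1, 206.2]), 0.74)]
side desk z -0.001037193384162638
side block [203 160  25  12 151] z 0.0752 rect [373.4 367.6] [32.8 71.7] 81.79
side block [203 169  28  20 210] z 0.07
[... 223 characters left out ...]
 307  24  18 156] z 0.0738 rect [ 407.2 -261.9] [56.6 16. ] 3.46
side lid [235 134  53  17 207] z 0.1041 rect [533.6 383.1] [ 71.7 168.5] 66.33
side lid [ 252  149   97   71 3879] z 0.1022 rect [554.6 155.6] [273.4 195. ] 86.14
key [(array([354.8, 365. ]), 0.91), (array([324.2, 312.3]), 0.88), (array([378.5, 279.2]), 0.71), (array([299.4, 283.1]), 0.7)]
driver_long [(array([356.1, 261.9]), 0.87), (array([374.4, 305.5]), 0.35)]
driver_ball [(array([405.7, 292.6]), 0.72), (array([378.7, 279. ]), 0.5)]
lock_mouth [(array([296.3, 185.5]), 0.57)]
lid_handle [(array([297.1, 183.2]), 0.96)]
box [(array([300.9, 195.7]), 0.67)]
block [(array([375.9, 304.4]), 0.62)]
hole1 [(array([381., 305.]), 0.72)]
```

Run:
```python
from h import *
for n in ["top","side"]:
    z=np.load(f"pics/{n}0.npz"); im,d=z["im"],z["d"]; c=env.get_calibration(n)
    P=cloud(d,c); ok=d>0; x,y,zz=P[...,0],P[...,1],P[...,2]
    m=ok&(zz>.09)&(zz<.17)&(x>.45)&(x<.65)&(y>-.36)&(y<-.14)
    num,lab,st,ce=cv2.connectedComponentsWithStats(m.astype(np.uint8))
    for i in range(1,num):
        if st[i,4]>12:
            q=P[lab==i]; top=q[q[:,2]>q[:,2].max()-.012]; r=cv2.minAreaRect((top[:,:2]*1000).astype(np.float32))
            print(n,st[i],"zmax",q[:,2].max().round(4),"mean",q.mean(0).round(4),"rect",np.round(r[0],1),np.round(r[1],1),round(r[2],1))
    m=ok&(zz>.125)&(zz<.16)&(x>.45)&(x<.65)&(y>.03)&(y<.33)
    q=P[m]
    if len(q):
        r=cv2.minAreaRect((q[:,:2]*1000).astype(np.float32)); print(n,"handle",len(q),q[:,2].max(),np.round(r[0],1),np.round(r[1],1),r[2])
    m=ok&(zz>.1075)&(zz<.116)&(x>.45)&(x<.55)&(y>.05)&(y<.15)
    q=P[m]
    if len(q): print("lock",len(q),(q.min(0)+q.max(0))/2,q.max(0)-q.min(0))
    im2=cv2.resize(im[150:280,200:520] if n=="top" else im[130:330,230:440],None,fx=2.5 if n=="top" else 3,fy=2.5 if n=="top" else 3,interpolation=cv2.INTER_CUBIC); cv2.imwrite(f"pics/{n}crop.png",im2[:,:,::-1])
```

```text
top [450 197  19  17 252] zmax 0.1395 mean [ 0.5644 -0.3024  0.1291] rect [ 565.6 -307.4] [34.2 32.2] 89.6
top [420 206  27  12 183] zmax 0.1323 mean [ 0.547  -0.2396  0.1241] rect [ 548.1 -243. ] [17.1 57.8] 17.2
top [400 211  17  14 168] zmax 0.155 mean [ 0.5293 -0.1761  0.1427] rect [ 530.2 -179.3] [24.2 24.7] 65.3
top handle 211 0.14934889003893947 [500.4 222.6] [108.2  10.8] 86.23908996582031
lock 136 [0.5019074  0.10069225 0.11058558] [0.09268823 0.09425432 0.00613504]
side [350 243  14  27 311] zmax 0.1544 mean [ 0.5235 -0.1898  0.1303] rect [ 527.6 -184.6] [24.  25.1] 16.5
side [367 263  25  28 410] zmax 0.1291 mean [ 0.5424 -0.2512  0.1139] rect [ 545.6 -248.5] [17.2 58.2] 16.6
side [394 282  21  24 371] zmax 0.1377 mean [ 0.5573 -0.3162  0.125 ] rect [ 562.2 -311.3] [30.3 34.8] 40.3
side handle 110 0.1440438655831977 [497.3 218.4] [107.2  10.7] 87.56376647949219
lock 30 [0.49103431 0.09895087 0.10922687] [0.04001868 0.04065274 0.00319827]
```

View pics/topcrop.png

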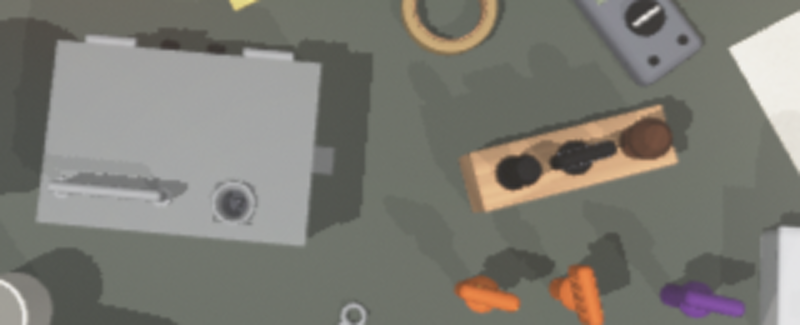

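View pics/sidecrop.png

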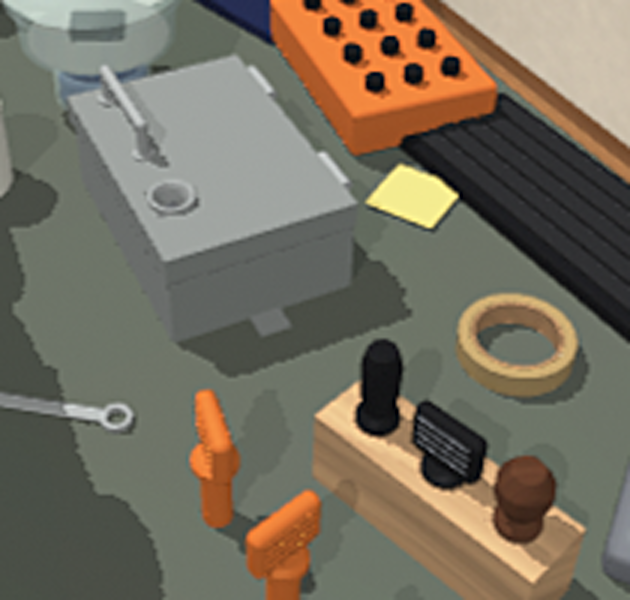

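```bash
cat >> h.py <<'E'
from scipy.spatial.transform import Rotation as Ro
def Rdown(h,tilt=0):
    """tool down, tool z heading h deg"""
    h=np.radians(h); z=np.array([np.cos(h),np.sin(h),0]); x=np.array([0,0,-1.]); y=np.cross(z,x)
    return np.stack([x,y,z],1)
def plan(wps,grip,p=None,R=None):
    """wps: list of (pos mm, R, n). prints rows"""
    s=env.state(); p=s["ee_pos"]*1000 if p is None else np.array(p,float); R=s["tool_rot"] if R is None else R
    rows=[]
    for tp,tR,n in wps:
        tp=np.array(tp,float)
        for i in range(n):
            k=n-i
            w=Ro.from_matrix(R.T@tR).as_rotvec()/k
            d=R.T@((tp-p)/k)
            w=np.round(w,3); d=np.round(d,1)
            rows.append([*w,*d,grip]); p=p+R@d; R=R@Ro.from_rotvec(w).as_matrix()
    for i in range(0,len(rows),12): print("["+",".join("["+",".join("%g"%(v+0) for v in r)+"]" for r in rows[i:i+12])+"]")
    print("end",p.round(1))
    return rows
def cap(n,tag):
    c=env.get_calibration(n); im,d=env.get_image(n); cv2.imwrite(f"pics/{tag}.png",im[:,:,::-1]); np.savez(f"pics/{tag}.npz",im=im,d=d,**{k:c[k] for k in c}); return im,d,c
E
python3 - <<'E'
from h import *
plan([((512,39,170),Rdown(16.8),20)],60)
E
```

```text
[[0.05,0,0,3.1,-24.2,-22.6,60],[0.05,0,0,3.1,-25.3,-21.3,60],[0.05,0,0,3.1,-26.3,-20,60],[0.051,0,0,3.1,-27.3,-18.7,60],[0.05,0,0,3.1,-28.2,-17.3,60],[0.051,0,0,3.1,-29,-15.9,60],[0.05,0,0,3,-29.8,-14.4,60],[0.051,0,0,3.1,-30.5,-12.9,60],[0.05,0,0,3,-31.1,-11.3,60],[0.051,0,0,3.1,-31.6,-9.7,60],[0.05,0,0,3,-32,-8.1,60],[0.051,0,0,3.1,-32.4,-6.5,60]]
[[0.05,0,0,3,-32.7,-4.8,60],[0.051,0,0,3.1,-32.9,-3.2,60],[0.05,0,0,3,-33,-1.5,60],[0.051,0,0,3.1,-33.1,0.1,60],[0.05,0,0,3,-33,1.8,60],[0.051,0,0,3.1,-32.9,3.5,60],[0.05,0,0,3,-32.6,5.2,60],[0.051,0,0,3.1,-32.4,6.8,60]]
end [512.  39. 170.]
```

Call:
apply_moves(steps=[[0.05,0,0,3.1,-24.2,-22.6,60],[0.05,0,0,3.1,-25.3,-21.3,60],[0.05,0,0,3.1,-26.3,-20,60],[0.051,0,0,3.1,-27.3,-18.7,60],[0.05,0,0,3.1,-28.2,-17.3,60],[0.051,0,0,3.1,-29,-15.9,60],[0.05,0,0,3,-29.8,-14.4,60],[0.051,0,0,3.1,-30.5,-12.9,60],[0.05,0,0,3,-31.1,-11.3,60],[0.051,0,0,3.1,-31.6,-9.7,60],[0.05,0,0,3,-32,-8.1,60],[0.051,0,0,3.1,-32.4,-6.5,60]])

```text
clock: 2.15
ee_pos: [0.3743, 0.2632, 0.1945]
tool_rot: [[0.001, -0.64, 0.768], [0.0, 0.768, 0.64], [-1.0, -0.0, 0.001]]
force: [1.0, 0.1, 0.4]
finger_gap: 0.705
```

Call:
apply_moves(steps=[[0.05,0,0,3,-32.7,-4.8,60],[0.051,0,0,3.1,-32.9,-3.2,60],[0.05,0,0,3,-33,-1.5,60],[0.051,0,0,3.1,-33.1,0.1,60],[0.05,0,0,3,-33,1.8,60],[0.051,0,0,3.1,-32.9,3.5,60],[0.05,0,0,3,-32.6,5.2,60],[0.051,0,0,3.1,-32.4,6.8,60],[0,0,0,0,0,0,60]])

```text
clock: 3.05
ee_pos: [0.5137, 0.0363, 0.1696]
tool_rot: [[0.001, -0.285, 0.959], [-0.0, 0.959, 0.285], [-1.0, -0.0, 0.001]]
force: [0.5, -0.7, 0.3]
finger_gap: 0.701
```

Run:
```python
from h import *
im,d,c=cap("wrist","w1")
s=env.state();print(s["clock"],s["ee_pos"],s["joint_positions"],s["tool_rot"].round(3),s["force"])
print(proj([.493,.101,.11],c))
```

```text
3.1 [0.51260644 0.03759861 0.16967111] [-3.17374407e+00  2.36762391e+01  1.08780529e+02  6.34966254e-03
  4.75517507e+01 -1.98184778e+01] [[-0.    -0.286  0.958]
 [ 0.     0.958  0.286]
 [-1.     0.    -0.   ]] [-0.05389615  0.57760426  0.63482652]
[315.74076775 118.00924831]
```

View pics/w1.png

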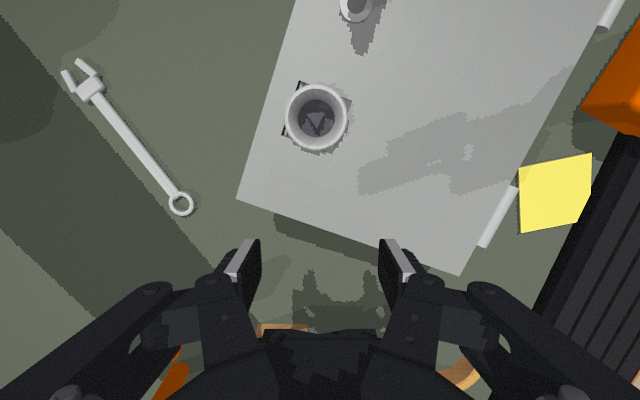

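The lock is at (317,118), close to the prediction, and a triangle is visible in the well. Zooming in.

Run:
```python
import numpy as np,cv2
im=np.load("pics/w1.npz")["im"][75:160,275:360]
g=cv2.resize(im,None,fx=7,fy=7,interpolation=cv2.INTER_CUBIC)
cv2.imwrite("pics/w1c.png",cv2.convertScaleAbs(g[:,:,::-1],alpha=1.3,beta=0))
```

```text
(no output)
```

View pics/w1c.png

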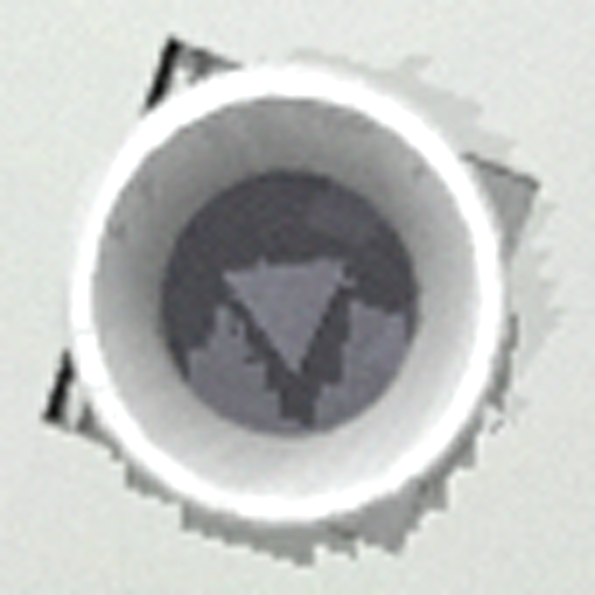

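```bash
cat >> h.py <<'E'
def bp(u,v,z,c,H=400):
    f=H/2/np.tan(np.radians(c["fovy"]/2)); E=np.array(c["extrinsics"])
    r=E[:3,:3]@np.array([(u-c["cx"])/f,-(v-c["cy"])/f,-1]); o=E[:3,3]
    return o+r*(z-o[2])/r[2]
E
python3 - <<'E'
from h import *
c=dict(np.load("pics/w1.npz")); 
q=np.array([bp(275+a/7,75+b/7,.0975,c) for a,b in [(228,272),(350,270),(296,372)]])[:,:2]*1000
m=q.mean(0); print(q.round(1),m, np.degrees(np.arctan2(*(q-m).T[::-1])).round(1), [np.linalg.norm(q[i]-q[i-1]).round(1) for i in range(3)])
print("floor circle",bp(275+290/7,75+303/7,.087,c)*1000,"r", )
print("rim outer",bp(275+286/7,75+293/7,.110,c)*1000, "rim inner", bp(275+287/7,75+296/7,.110,c)*1000)
d=c["d"];P=cloud(d,c)
x,y,z=P[...,0],P[...,1],P[...,2]
m=(d>0)&(abs(z-.104)<.006)&(x>.3); print("lid z",np.median(z[m]))
mm=(d>0)&(z>.107)&(z<.115)&(x>.46)&(x<.53)&(y>.06)&(y<.14); q=P[mm]*1000; print("ring",len(q),(q.min(0)+q.max(0))/2,q.max(0)-q.min(0),q.mean(0))
E
```

```text
[[486.5 102.2]
 [498.2 105.9]
 [495.8  94.7]] [493.52969832 100.93914853] [169.9  46.3 -69.5] [np.float64(12.0), np.float64(12.3), np.float64(11.4)]
floor circle [493.22288758 101.18503529  87.        ] r
rim outer [492.86647331 101.73193317 110.        ] rim inner [493.03527913 101.49515985 110.        ]
lid z 0.10508676826925711
ring 1759 [493.89748284 100.92600001 109.99385069] [63.87849802 76.85559808  5.97184669] [492.6512708  101.82593885 109.97255072]
```

The spindle corner is at about 49° mod 120 in the world frame, and the lock centre is at (493.2, 101.3) mm. Next I'll go above the key and check it.

Run:
```python
from h import *
plan([((547,-245.5,232),Rdown(16.8),9)],55)
```

```text
[[0,0,0,-6.9,-31.2,-5.3,55],[0,0,0,-6.9,-31.2,-5.4,55],[0,0,0,-6.9,-31.2,-5.3,55],[0,0,0,-6.9,-31.2,-5.4,55],[-0.001,0,0,-7,-31.3,-5.3,55],[0,0,0,-6.9,-31.2,-5.4,55],[-0.001,0,0,-7,-31.3,-5.4,55],[0,0,0,-6.9,-31.2,-5.4,55],[-0.001,0,0,-7,-31.3,-5.4,55]]
end [ 547.  -245.5  232. ]
```

Call:
apply_moves(steps=[[0,0,0,-7,-31.2,-5.3,55],[0,0,0,-7,-31.2,-5.4,55],[0,0,0,-7,-31.2,-5.3,55],[0,0,0,-7,-31.2,-5.4,55],[-0.001,0,0,-7,-31.3,-5.3,55],[0,0,0,-7,-31.2,-5.4,55],[-0.001,0,0,-7,-31.3,-5.4,55],[0,0,0,-7,-31.2,-5.4,55],[-0.001,0,0,-7,-31.3,-5.4,55],[0,0,0,0,0,0,55]])

```text
clock: 4.1
ee_pos: [0.5476, -0.2463, 0.2337]
tool_rot: [[0.002, -0.29, 0.957], [-0.001, 0.957, 0.29], [-1.0, -0.002, 0.001]]
force: [0.1, 1.5, -0.5]
finger_gap: 0.637
```

Run:
```python
from h import *
im,d,c=cap("wrist","w2")
s=env.state();print(s["clock"],s["ee_pos"],s["tool_rot"].round(4),s["force"],s["finger_gap"])
print(proj([.547,-.2455,.129],c),proj([.547,-.2455,.075],c))
P=cloud(d,c);x,y,z=P[...,0],P[...,1],P[...,2]
m=(d>0)&(z>.112)&(z<.14)&(x>.5)&(x<.6)&(y<-.2)&(y>-.29)
n,lab,st,ce=cv2.connectedComponentsWithStats(m.astype(np.uint8))
for i in range(1,n):
    if st[i,4]>30:
        q=P[lab==i]; q=q[q[:,2]>q[:,2].max()-.008]; r=cv2.minAreaRect((q[:,:2]*1000).astype(np.float32)); print(st[i],np.round(r[0],1),np.round(r[1],1),r[2],np.median(q[:,2]))
m=(d>0)&(abs(z-.075)<.004)&(x>.45)&(x<.65)&(y<-.1)&(y>-.38)
q=P[m]; r=cv2.minAreaRect((q[:,:2]*1000).astype(np.float32)); print("block",np.round(r[0],1),np.round(r[1],1),r[2],np.median(q[:,2]))
```

```text
4.15 [ 0.5471044  -0.24453583  0.23309142] [[ 3.000e-04 -2.909e-01  9.568e-01]
 [-0.000e+00  9.568e-01  2.909e-01]
 [-1.000e+00 -1.000e-04  3.000e-04]] [-0.29388966  0.66811105  0.45944227] 0.6443506059756614
[317.80819141 198.09451092] [317.98360551 185.22966302]
[ 311  162   19   67 1185] [ 549.  -244.9] [16.4 60. ] 16.444137573242188 0.12794526654490618
[315 239  18  10 114] [ 566.  -288.8] [16.8  2.1] 0.6843360066413879 0.1227650711982814
block [ 548.6 -244.8] [ 62.2 204.5] 15.588656425476074 0.07603622024349271
```

View pics/w2.png

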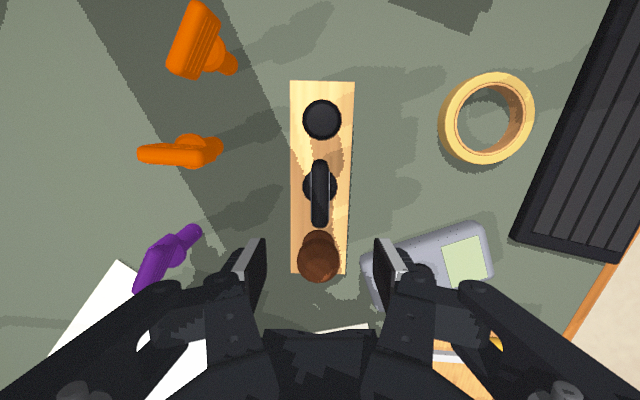

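The paddle is at (548.2, -245), yaw 16.5°, at the picture's centre. The orange and purple look-alikes lie aside. Descending to grip.

Call:
apply_moves(steps=[[0,0,0,30,-0.3,1,50],[0,0,0,35,0,0,50],[0,0,0,35,0,0,50],[0,0,0,25,0,0,50],[0,0,0,12,0,0,50],[0,0,0,6,0,0,50],[0,0,0,0,0,0,40]], force=50)

```text
clock: 4.85
ee_pos: [0.5484, -0.2435, 0.0902]
tool_rot: [[-0.0, -0.292, 0.956], [0.0, 0.956, 0.292], [-1.0, 0.0, 0.0]]
force: [0.4, 0.1, 0.1]
finger_gap: 0.475
```

Call:
apply_moves(steps=[[0,0,0,0,0,0,12],[0,0,0,0,0,0,10],[0,0,0,0,0,0,10],[0,0,0,0,0,0,10]], force=60)

```text
clock: 5.25
ee_pos: [0.5486, -0.2442, 0.0912]
tool_rot: [[0.002, -0.292, 0.957], [-0.001, 0.957, 0.292], [-1.0, -0.001, 0.001]]
force: [-0.9, 1.6, 7.3]
finger_gap: 0.179
```

Call:
apply_moves(steps=[[0,0,0,-8,0,0,10],[0,0,0,-15,0,0,10],[0,0,0,-25,0,0,10],[0,0,0,-35,0,0,10],[0,0,0,-40,0,0,10],[0,0,0,-30,0,0,10],[0,0,0,-12,0,0,10],[0,0,0,0,0,0,10]])

```text
clock: 6.05
ee_pos: [0.5484, -0.2442, 0.2563]
tool_rot: [[0.002, -0.292, 0.957], [-0.001, 0.957, 0.292], [-1.0, -0.002, 0.002]]
force: [0.2, 0.1, -3.9]
finger_gap: 0.184
```

Run:
```python
from h import *
im,d,c=cap("side","s3")
s=env.state();print(s["clock"],s["ee_pos"],s["force"],s["finger_gap"],s["joint_positions"].round(1))
cv2.imwrite("pics/s3c.png",cv2.resize(im[120:380,230:500],None,fx=2.3,fy=2.3)[:,:,::-1])
plan([((493.2,101.3,256),Rdown(16.8),12)],10)
```

```text
6.1 [ 0.54787622 -0.24395098  0.25452451] [-3.37554732e-03  1.68656648e-01 -3.59834645e+00] 0.17949080803538298 [-30.3  24.8  91.3   0.   63.9 -47.3]
[[0,0,0,-0.1,28.8,4,10],[0,0,0,-0.1,28.9,4,10],[0,0,0,-0.1,28.8,4,10],[0,0,0,-0.1,28.9,4,10],[0,0,0,-0.1,28.8,4,10],[0,0,0,-0.1,28.9,4.1,10],[0,0,0,-0.1,28.8,4,10],[0.001,0,0,-0.1,28.9,4.1,10],[0,0,0,-0.1,28.9,4,10],[0.001,0,0,-0.2,28.8,4,10],[0,0,0,-0.1,28.9,4,10],[0.001,0,0,-0.2,28.8,4,10]]
end [493.2 101.3 256. ]
```

View pics/s3c.png

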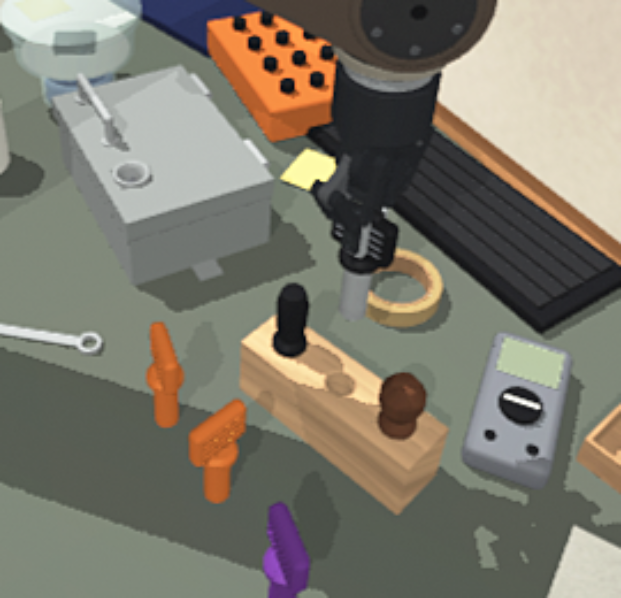

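Run:
```python
from h import *
from scipy.optimize import least_squares
z=np.load("pics/s3.npz");P=cloud(z["d"],z); x,y,zz=P[...,0],P[...,1],P[...,2]
m=(z["d"]>0)&(abs(x-.548)<.03)&(abs(y+.244)<.03)&(zz>.17)&(zz<.232)
q=P[m]*1000; print(len(q),q.min(0),q.max(0))
f=lambda p:np.hypot(q[:,0]-p[0]-p[2]*(q[:,2]-205),q[:,1]-p[1]-p[3]*(q[:,2]-205))-12
r=least_squares(f,[548,-244,0,0],loss="soft_l1"); print(r.x,np.std(f(r.x)))
```

```text
241 [ 534.47272713 -258.99542731  171.7810212 ] [ 555.69877366 -238.8747248   231.66454868]
[ 5.47398539e+02 -2.45608912e+02  3.81646243e-03  5.95755101e-03] 0.8351142482016429
```

Call:
apply_moves(steps=[[0,0,0,0,29,4,10],[0,0,0,0,29,4,10],[0,0,0,0,29,4,10],[0,0,0,0,29,4,10],[0,0,0,0,29,4,10],[0,0,0,0,29,4,10],[0,0,0,0,29,4,10],[0,0,0,0,29,4,10],[0,0,0,0,29,4,10],[0,0,0,0,29,4,10]])

```text
clock: 7.1
ee_pos: [0.5008, 0.0461, 0.2529]
tool_rot: [[-0.004, -0.292, 0.957], [0.0, 0.957, 0.292], [-1.0, 0.001, -0.003]]
force: [-0.1, 0.1, -2.7]
finger_gap: 0.181
```

Run:
```python
from h import *
plan([((493.2,101.3,210),Rdown(-3),6)],10)
```

```text
[[0.058,-0.001,0,7.2,9.2,1.5,10],[0.058,-0.001,0,7.2,9.2,1,10],[0.058,0,0,7.1,9.3,0.4,10],[0.058,-0.001,0,7.2,9.3,-0.1,10],[0.058,0,0,7.1,9.2,-0.7,10],[0.058,-0.001,-0.001,7.2,9.2,-1.2,10]]
end [493.2 101.3 210. ]
```

Call:
apply_moves(steps=[[0.058,0,0,7.2,9.2,1.5,10],[0.058,0,0,7.2,9.2,1,10],[0.058,0,0,7.1,9.3,0.4,10],[0.058,0,0,7.2,9.3,-0.1,10],[0.058,0,0,7.1,9.2,-0.7,10],[0.058,0,0,7.2,9.2,-1.2,10],[0,0,0,0,0,0,10],[0,0,0,0,0,0,10]])

```text
clock: 7.9
ee_pos: [0.4939, 0.1, 0.2109]
tool_rot: [[-0.002, 0.05, 0.999], [-0.0, 0.999, -0.05], [-1.0, -0.0, -0.002]]
force: [-0.5, 0.1, -1.8]
finger_gap: 0.182
```

Run:
```python
from h import *
from scipy.optimize import least_squares
s=env.state();print(s["clock"],s["ee_pos"],s["force"],s["ft_torque"],s["joint_positions"].round(1))
for n in ["side","wrist","top"]:
    im,d,c=cap(n,n+"4"); P=cloud(d,c)*1000; x,y,zz=P[...,0],P[...,1],P[...,2]
    lip=(d>0)&(abs(zz-110)<2.5)&(np.hypot(x-493,y-101)<28); q=P[lip]; print(n,"lip",len(q),(q.min(0)+q.max(0))/2 if len(q) else 0)
    m=(d>0)&(abs(x-493)<20)&(abs(y-101)<20)&(zz>133)&(zz<186); q=P[m]
    if len(q)>20:
        f=lambda p:np.hypot(q[:,0]-p[0]-p[2]*(q[:,2]-130),q[:,1]-p[1]-p[3]*(q[:,2]-130))-12
        r=least_squares(f,[493,101,0,0],loss="soft_l1"); print(n,len(q),r.x.round(3),q[:,2].min(),np.std(f(r.x)))
cv2.imwrite("pics/s4c.png",cv2.resize(np.load("pics/side4.npz")["im"][100:250,220:370],None,fx=4,fy=4,interpolation=cv2.INTER_CUBIC)[:,:,::-1])
```

```text
7.9 [0.49392728 0.10002529 0.21093503] [-0.53715622  0.07417555 -1.82246635] [-0.02214402 -0.00351373 -0.05075127] [  3.9  19.8 107.4  -0.   53.    6.8]
side lip 27 [489.26583209  98.17026459 109.8321772 ]
side 151 [ 4.92045e+02  9.87580e+01  1.20000e-02 -3.00000e-03] 133.6347971799873 1.1049179686718276
wrist lip 642 [492.77462012 104.56094862 109.96863764]
wrist 46 [4.94602e+02 9.93970e+01 3.60000e-02 7.00000e-03] 133.38289338637887 0.10472481452548647
top lip 0 0
```

View pics/s4c.png

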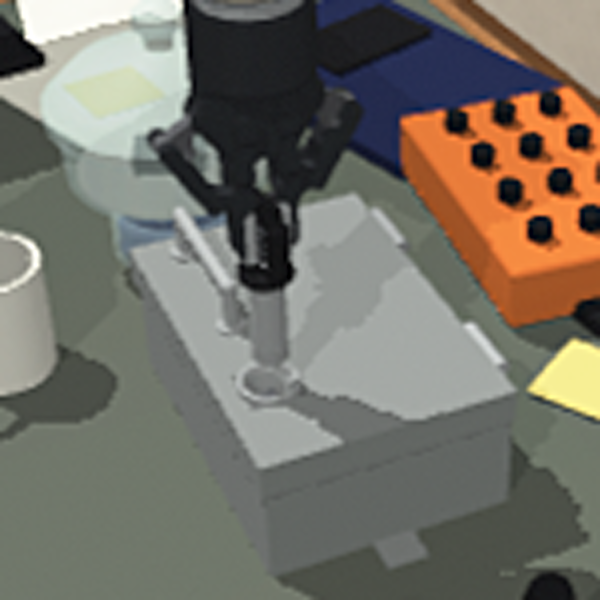

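View pics/wrist4.png

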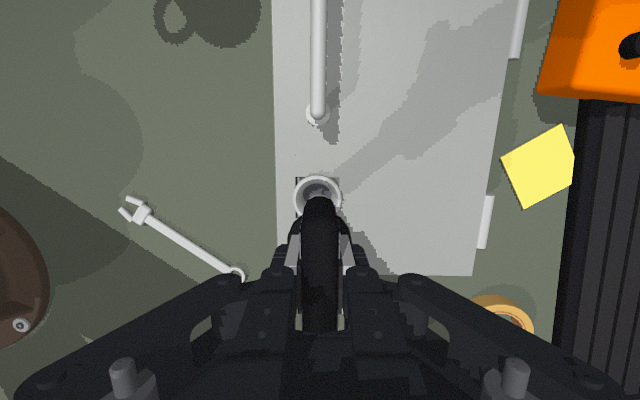

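Call:
apply_moves(steps=[[0,0,0,6,1.5,-1,10],[0,0,0,6,0,0,10],[0,0,0,6,0,0,10],[0,0,0,5,0,0,10],[0,0,0,5,0,0,10],[0,0,0,0,0,0,10]])

```text
clock: 8.65
ee_pos: [0.4932, 0.1017, 0.1833]
tool_rot: [[-0.001, 0.052, 0.999], [0.0, 0.999, -0.052], [-1.0, -0.0, -0.001]]
force: [-0.6, 0.2, -2.2]
finger_gap: 0.179
```

Run:
```python
from h import *
s=env.state();print(s["clock"],s["ee_pos"],s["force"],s["ft_torque"],s["joint_positions"].round(1))
```

```text
8.65 [0.49319642 0.10167954 0.18325303] [-0.60667855  0.20854815 -2.24492954] [-0.00922762  0.00639926 -0.03968305] [  4.1  21.9 109.3   0.   48.9   7.1]
```

Call:
apply_moves(steps=[[0,0,0,2,0,0,10],[0,0,0,1.5,0,0,10],[0,0,0,1,0,0,10]])

```text
clock: 8.95
ee_pos: [0.4935, 0.1017, 0.1795]
tool_rot: [[0.0, 0.052, 0.999], [0.0, 0.999, -0.052], [-1.0, 0.0, 0.0]]
force: [0.6, -0.1, -3.3]
finger_gap: 0.181
```

Call:
apply_moves(steps=[[0,0,0,1,0,0,10]])

```text
clock: 9.05
ee_pos: [0.4935, 0.1017, 0.1785]
tool_rot: [[0.0, 0.052, 0.999], [0.0, 0.999, -0.052], [-1.0, 0.0, 0.0]]
force: [-0.1, -0.6, 0.0]
finger_gap: 0.181
```

Call:
apply_moves(steps=[[0,0,0,1,0,0,10]])

```text
clock: 9.15
ee_pos: [0.4937, 0.1017, 0.178]
tool_rot: [[0.001, 0.052, 0.999], [0.0, 0.999, -0.052], [-1.0, 0.0, 0.001]]
force: [-2.1, 0.3, 9.9]
finger_gap: 0.18
```

Contact with the spindle's top, at about 10 N. Now sweeping with a light press.

Call:
apply_moves(steps=[[0.04,0,0,0,0,0,10],[0.04,0,0,0,0,0,10],[0.04,0,0,0,0,0,10]])

```text
clock: 9.45
ee_pos: [0.4937, 0.1017, 0.1781]
tool_rot: [[0.001, 0.173, 0.985], [0.0, 0.985, -0.173], [-1.0, 0.0, 0.001]]
force: [-1.5, 0.4, 4.7]
finger_gap: 0.182
```

Call:
apply_moves(steps=[[0.04,0,0,0,0,0,10],[0.04,0,0,0,0,0,10],[0.04,0,0,0,0,0,10]])

```text
clock: 9.75
ee_pos: [0.4937, 0.1018, 0.1781]
tool_rot: [[0.001, 0.289, 0.957], [0.0, 0.957, -0.289], [-1.0, 0.0, 0.001]]
force: [-1.9, -0.1, 5.0]
finger_gap: 0.18
```

Call:
apply_moves(steps=[[0.04,0,0,0.2,0,0,10],[0.04,0,0,0,0,0,10],[0.04,0,0,0,0,0,10],[0.05,0,0,0,0,0,10]])

```text
clock: 10.15
ee_pos: [0.4937, 0.1018, 0.178]
tool_rot: [[0.001, 0.447, 0.894], [0.0, 0.894, -0.447], [-1.0, 0.001, 0.001]]
force: [-1.6, 0.3, 6.2]
finger_gap: 0.179
```

Call:
apply_moves(steps=[[0.05,0,0,0,0,0,10],[0.05,0,0,0,0,0,10],[0.05,0,0,0,0,0,10],[0.05,0,0,0,0,0,10]])

```text
clock: 10.55
ee_pos: [0.4936, 0.1018, 0.178]
tool_rot: [[0.001, 0.616, 0.788], [0.0, 0.788, -0.616], [-1.0, 0.001, 0.001]]
force: [-0.5, -0.7, 5.4]
finger_gap: 0.18
```

Call:
apply_moves(steps=[[0.05,0,0,0,0,0,10],[0.05,0,0,0,0,0,10],[0.05,0,0,0,0,0,10]])

```text
clock: 10.85
ee_pos: [0.4936, 0.1017, 0.1779]
tool_rot: [[0.001, 0.727, 0.687], [0.0, 0.687, -0.727], [-1.0, 0.001, 0.001]]
force: [-1.0, 0.2, 3.0]
finger_gap: 0.179
```

Call:
apply_moves(steps=[[0.05,0,0,0.2,0,0,10],[0.05,0,0,0,0,0,10],[0.05,0,0,0,0,0,10]])

```text
clock: 11.15
ee_pos: [0.4936, 0.1018, 0.1776]
tool_rot: [[0.001, 0.822, 0.57], [0.0, 0.57, -0.822], [-1.0, 0.001, 0.0]]
force: [-1.0, 0.9, 4.5]
finger_gap: 0.18
```

Call:
apply_moves(steps=[[0.05,0,0,0,0,0,10],[0.05,0,0,0,0,0,10],[0.05,0,0,0,0,0,10]])

```text
clock: 11.45
ee_pos: [0.4934, 0.1015, 0.1772]
tool_rot: [[0.0, 0.897, 0.441], [-0.0, 0.441, -0.897], [-1.0, 0.0, 0.0]]
force: [0.6, -1.3, -2.2]
finger_gap: 0.178
```

Call:
apply_moves(steps=[[0.05,0,0,0,0,0,10],[0.05,0,0,0,0,0,10],[0.05,0,0,0,0,0,10]])

```text
clock: 11.75
ee_pos: [0.4934, 0.1015, 0.1771]
tool_rot: [[-0.0, 0.953, 0.302], [-0.0, 0.302, -0.953], [-1.0, -0.0, 0.0]]
force: [0.4, -2.8, -2.3]
finger_gap: 0.183
```

The force fell to the key's weight near h≈-63°, as predicted. Lowering it now.

Call:
apply_moves(steps=[[0,0,0,1.5,0,0,10],[0,0,0,1.5,0,0,10],[0,0,0,1.5,0,0,10]])

```text
clock: 12.05
ee_pos: [0.4932, 0.1016, 0.1724]
tool_rot: [[-0.001, 0.952, 0.305], [-0.0, 0.305, -0.952], [-1.0, -0.001, -0.0]]
force: [-1.8, -2.5, -1.4]
finger_gap: 0.181
```

Call:
apply_moves(steps=[[0,0,0,1.5,0,0,10],[0,0,0,1.5,0,0,10],[0,0,0,1,0,0,10]])

```text
clock: 12.35
ee_pos: [0.4932, 0.1016, 0.1684]
tool_rot: [[-0.001, 0.953, 0.304], [-0.0, 0.304, -0.953], [-1.0, -0.001, -0.0]]
force: [-2.6, -2.7, 0.2]
finger_gap: 0.175
```

Call:
apply_moves(steps=[[0,0,0,0.7,0,0,10]])

```text
clock: 12.45
ee_pos: [0.4934, 0.1017, 0.1681]
tool_rot: [[0.0, 0.953, 0.304], [-0.0, 0.304, -0.953], [-1.0, 0.0, 0.0]]
force: [-5.3, -3.7, 10.4]
finger_gap: 0.181
```

Call:
apply_moves(steps=[[0,0,0,0.7,0,0,10]])

```text
clock: 12.55
ee_pos: [0.4935, 0.1017, 0.1681]
tool_rot: [[0.001, 0.953, 0.304], [0.0, 0.304, -0.953], [-1.0, 0.001, 0.0]]
force: [-6.7, -3.1, 19.7]
finger_gap: 0.176
```

Seated: it rests on the floor 10.2 mm below the spindle's top. Turning anticlockwise now.

Call:
apply_moves(steps=[[-0.05,0,0,-1,0,0,10],[-0.08,0,0,0,0,0,10],[-0.08,0,0,0,0,0,10],[-0.08,0,0,0,0,0,10],[-0.08,0,0,0,0,0,10]])

```text
clock: 13.05
ee_pos: [0.4928, 0.1017, 0.1682]
tool_rot: [[-0.001, 0.776, 0.63], [0.0, 0.63, -0.776], [-1.0, -0.001, -0.001]]
force: [-5.9, -2.8, 2.5]
finger_gap: 0.181
```

```bash
cat > st.py <<'E'
from h import *
s=env.state();R=s["tool_rot"];print(s["clock"],(s["ee_pos"]*1000).round(1),"F",s["force"].round(1),"T",s["ft_torque"].round(2),"J",s["joint_positions"].round(1),"h",np.degrees(np.arctan2(R[1,2],R[0,2])).round(2),s["finger_gap"])
E
python3 st.py
```

```text
13.05 [492.8 101.7 168.2] F [-5.9 -2.8  2.5] T [-0.77  1.37 -0.13] J [  4.1  23.  110.3   0.   46.8  55. ] h -50.93 0.18055102435891637
```

Call:
apply_moves(steps=[[-0.08,0,0,0,-0.5,-0.4,10],[-0.09,0,0,0,0,0,10],[-0.09,0,0,0,0,0,10],[-0.09,0,0,0,0,0,10],[-0.09,0,0,0,0,0,10],[-0.09,0,0,0,0,0,10],[-0.09,0,0,0,0,0,10]])

```text
clock: 13.75
ee_pos: [0.4925, 0.1018, 0.1682]
tool_rot: [[-0.001, 0.265, 0.964], [0.0, 0.964, -0.265], [-1.0, 0.0, -0.001]]
force: [-3.7, -1.4, 1.2]
finger_gap: 0.178
```

```bash
python3 st.py
```

```text
13.75 [492.5 101.8 168.2] F [-3.7 -1.4  1.2] T [-0.57  1.   -0.12] J [  4.1  23.  110.3   0.   46.7  19.5] h -15.38 0.1783432506483763
```

Call:
apply_moves(steps=[[-0.09,0,0,0,0,0,10],[-0.09,0,0,0,0,0,10],[-0.09,0,0,0,0,0,10],[-0.09,0,0,0,0,0,10],[-0.09,0,0,0,0,0,10],[-0.09,0,0,0,0,0,10],[-0.09,0,0,0,0,0,10]])

```text
clock: 14.45
ee_pos: [0.4924, 0.1019, 0.1682]
tool_rot: [[-0.001, -0.354, 0.935], [0.0, 0.935, 0.354], [-1.0, 0.001, -0.001]]
force: [-4.0, -1.0, 1.4]
finger_gap: 0.178
```

Call:
apply_moves(steps=[[-0.05,0,0,0,0,0,10],[-0.04,0,0,0,0,0,10]])

```text
clock: 14.65
ee_pos: [0.4924, 0.1019, 0.1682]
tool_rot: [[-0.001, -0.435, 0.901], [0.0, 0.901, 0.435], [-1.0, 0.001, -0.001]]
force: [-4.4, -1.4, 1.1]
finger_gap: 0.177
```

```bash
python3 st.py
```

```text
14.65 [492.4 101.9 168.2] F [-4.4 -1.4  1.1] T [-0.39  1.02 -0.11] J [  4.1  23.  110.3   0.   46.7 -21.7] h 25.77 0.17728790458339352
```

Call:
apply_moves(steps=[[-0.04,0,0,0,0,0,10],[-0.04,0,0,0,0,0,10],[-0.04,0,0,0,0,0,10]])

```text
clock: 14.95
ee_pos: [0.4924, 0.1019, 0.1682]
tool_rot: [[-0.001, -0.539, 0.842], [0.0, 0.842, 0.539], [-1.0, 0.001, -0.0]]
force: [-4.0, -1.1, 0.8]
finger_gap: 0.181
```

```bash
python3 st.py
```

```text
14.95 [492.4 101.9 168.2] F [-4.  -1.1  0.8] T [-0.32  1.04 -0.09] J [  4.1  23.  110.3   0.   46.7 -28.5] h 32.62 0.1805549031367728
```

Call:
apply_moves(steps=[[-0.04,0,0,0,0,0,10],[-0.04,0,0,0,0,0,10]])

```text
clock: 15.15
ee_pos: [0.4924, 0.1019, 0.1682]
tool_rot: [[-0.001, -0.605, 0.796], [0.001, 0.796, 0.605], [-1.0, 0.001, -0.0]]
force: [-5.7, -0.7, 2.1]
finger_gap: 0.176
```

```bash
python3 st.py
```

```text
15.15 [492.4 101.9 168.2] F [-5.7 -0.7  2.1] T [-0.36  1.04 -0.11] J [  4.1  23.  110.3   0.   46.7 -33.1] h 37.2 0.1762275659186801
```

Call:
apply_moves(steps=[[-0.04,0,0,0,0,0,10],[-0.03,0,0,0,0,0,10]])

```text
clock: 15.35
ee_pos: [0.4924, 0.1019, 0.1682]
tool_rot: [[-0.001, -0.659, 0.752], [0.0, 0.752, 0.659], [-1.0, 0.001, -0.0]]
force: [-5.5, -1.8, 1.8]
finger_gap: 0.176
```

```bash
python3 st.py
```

```text
15.35 [492.4 101.9 168.2] F [-5.5 -1.8  1.8] T [-0.27  1.18 -0.15] J [  4.1  23.  110.3   0.   46.7 -37.1] h 41.22 0.1755876417360072
```

Call:
apply_moves(steps=[[-0.04,0,0,0,0,0,10]])

```text
clock: 15.45
ee_pos: [0.4924, 0.1019, 0.1682]
tool_rot: [[-0.001, -0.688, 0.725], [0.0, 0.725, 0.688], [-1.0, 0.001, -0.0]]
force: [-5.2, -1.4, 1.9]
finger_gap: 0.179
```

```bash
python3 st.py
```

```text
15.45 [492.4 101.9 168.2] F [-5.2 -1.4  1.9] T [-0.17  1.26 -0.23] J [  4.1  23.  110.3   0.   46.7 -39.4] h 43.49 0.17895170610232858
```

Call:
apply_moves(steps=[[-0.04,0,0,0,0,0,10]])

```text
clock: 15.55
ee_pos: [0.4925, 0.1019, 0.1682]
tool_rot: [[-0.001, -0.717, 0.697], [0.001, 0.697, 0.717], [-1.0, 0.001, -0.0]]
force: [-5.8, -0.5, 2.3]
finger_gap: 0.183
```

```bash
python3 st.py
```

```text
15.55 [492.5 101.9 168.2] F [-5.8 -0.5  2.3] T [-0.2   1.16 -0.42] J [  4.1  23.  110.3   0.   46.7 -41.7] h 45.78 0.1833067080440508
```

Call:
apply_moves(steps=[[-0.04,0,0,0,0,0,10]])

```text
clock: 15.65
ee_pos: [0.4924, 0.1019, 0.1682]
tool_rot: [[-0.001, -0.744, 0.668], [0.001, 0.668, 0.744], [-1.0, 0.001, -0.0]]
force: [-5.9, -1.1, 1.8]
finger_gap: 0.18
```

```bash
python3 st.py
```

```text
15.65 [492.4 101.9 168.2] F [-5.9 -1.1  1.8] T [-0.26  1.29 -0.48] J [ 4.100e+00  2.300e+01  1.103e+02  1.000e-01  4.670e+01 -4.400e+01] h 48.07 0.18029937389409026
```

The torque climbs to 0.48 N m, so it is at the stop. Relaxing, then lifting out.

Call:
apply_moves(steps=[[0.08,0,0,0,0,0,10],[0.08,0,0,0,0,0,10],[0,0,0,-5,0,0,10],[0,0,0,-6,0,0,10],[0,0,0,-10,0,0,10],[0,0,0,-16,0,0,10],[0,0,0,-25,0,0,10],[0,0,0,-25,0,0,10],[0,0,0,0,0,0,10],[0,0,0,0,0,0,10]])

```text
clock: 16.65
ee_pos: [0.493, 0.1017, 0.2556]
tool_rot: [[0.002, -0.628, 0.778], [0.0, 0.778, 0.628], [-1.0, -0.001, 0.002]]
force: [-0.6, -0.5, -3.4]
finger_gap: 0.181
```

Run:
```python
from h import *
import st
from scipy.optimize import least_squares
for n in ["wrist","side"]:
    im,d,c=cap(n,n+"5"); P=cloud(d,c)*1000; x,y,zz=P[...,0],P[...,1],P[...,2]
    m=(d>0)&(abs(x-493)<25)&(abs(y-101)<25)&(zz>177)&(zz<228); q=P[m]
    if len(q)>20:
        f=lambda p:np.hypot(q[:,0]-p[0]-p[2]*(q[:,2]-172),q[:,1]-p[1]-p[3]*(q[:,2]-172))-12
        r=least_squares(f,[493,101,0,0],loss="soft_l1"); print(n,len(q),r.x.round(3),q[:,2].min(),np.std(f(r.x)))
plan([((548.4,-244.2,256),Rdown(16.8),14)],10)
```

```text
16.65 [493.  101.7 255.6] F [-0.6 -0.5 -3.4] T [-0.01  0.    0.02] J [  4.1  16.6 104.3   0.   59.  -34.8] h 38.89 0.18054396100276848
wrist 47 [ 4.94130e+02  1.01013e+02 -1.00000e-02  2.90000e-02] 177.00520669923475 0.12990099540989622
side 165 [ 4.91653e+02  1.00191e+02 -5.00000e-03  3.00000e-03] 177.8849470595174 1.193103114618864
[[0.028,0,0,-0.1,-21.7,-12.4,10],[0.027,0,0,-0.1,-22.1,-11.8,10],[0.028,0,0,-0.1,-22.4,-11.2,10],[0.027,0,0,-0.1,-22.7,-10.5,10],[0.028,0,0,-0.1,-23,-9.9,10],[0.027,0,0,-0.1,-23.2,-9.3,10],[0.028,0,0,-0.1,-23.5,-8.7,10],[0.027,0,0,-0.1,-23.7,-8,10],[0.028,0,0,-0.1,-23.9,-7.3,10],[0.027,0,0,-0.2,-24.1,-6.7,10],[0.028,0,0,-0.1,-24.3,-6,10],[0.027,0,0,-0.2,-24.5,-5.4,10]]
[[0.028,0,0,-0.1,-24.6,-4.7,10],[0.027,-0.001,0,-0.2,-24.7,-3.9,10]]
end [ 548.5 -244.2  256. ]
```

View pics/wrist5.png

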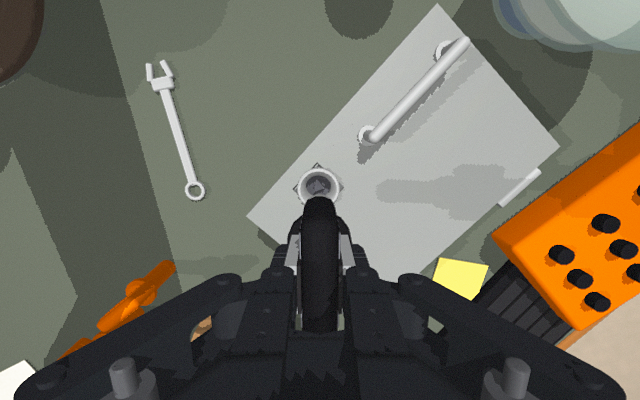

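View pics/side5.png

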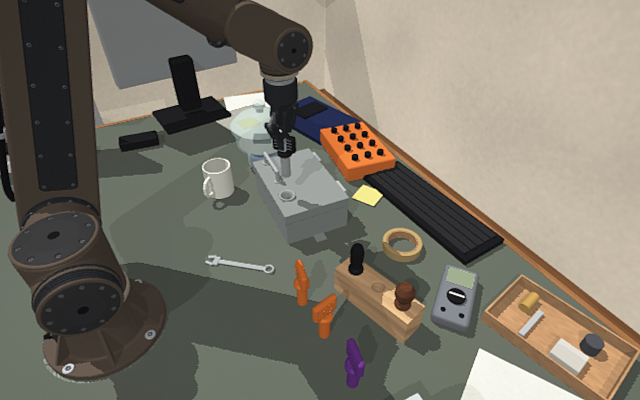

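Call:
apply_moves(steps=[[0.028,0,0,-0.1,-21.7,-12.4,10],[0.027,0,0,-0.1,-22.1,-11.8,10],[0.028,0,0,-0.1,-22.4,-11.2,10],[0.027,0,0,-0.1,-22.7,-10.5,10],[0.028,0,0,-0.1,-23,-9.9,10],[0.027,0,0,-0.1,-23.2,-9.3,10],[0.028,0,0,-0.1,-23.5,-8.7,10],[0.027,0,0,-0.1,-23.7,-8,10],[0.028,0,0,-0.1,-23.9,-7.3,10],[0.027,0,0,-0.2,-24.1,-6.7,10],[0.028,0,0,-0.1,-24.3,-6,10],[0.027,0,0,-0.2,-24.5,-5.4,10]])

```text
clock: 17.95
ee_pos: [0.5404, -0.1958, 0.2552]
tool_rot: [[-0.002, -0.34, 0.94], [0.001, 0.94, 0.34], [-1.0, 0.002, -0.001]]
force: [0.5, 1.3, -2.7]
finger_gap: 0.181
```

Call:
apply_moves(steps=[[0.028,0,0,-0.1,-24.6,-4.7,10],[0.027,0,0,-0.2,-24.7,-3.9,10],[0,0,0,0,0,0,10],[0,0,0,0,0,0,10]])

```text
clock: 18.35
ee_pos: [0.5482, -0.2442, 0.2555]
tool_rot: [[-0.002, -0.288, 0.957], [0.001, 0.957, 0.288], [-1.0, 0.002, -0.001]]
force: [-0.6, 0.4, -3.3]
finger_gap: 0.178
```

Run:
```python
from h import *
import st
from scipy.optimize import least_squares
for n in ["wrist","side","top"]:
    im,d,c=cap(n,n+"6"); P=cloud(d,c)*1000; x,y,zz=P[...,0],P[...,1],P[...,2]
    m=(d>0)&(abs(x-548)<25)&(abs(y+244)<25)&(zz>178)&(zz<228); q=P[m]
    if len(q)>20:
        f=lambda p:np.hypot(q[:,0]-p[0]-p[2]*(q[:,2]-175),q[:,1]-p[1]-p[3]*(q[:,2]-175))-12
        r=least_squares(f,[548,-244,0,0],loss="soft_l1"); print(n,len(q),r.x.round(3),q[:,2].min(),np.std(f(r.x)))
    m=(d>0)&(abs(zz-75)<4)&(abs(x-548)<110)&(abs(y+244)<130)
    q=P[m]; r=cv2.minAreaRect(q[:,:2].astype(np.float32)); print(n,"block",np.round(r[0],1),np.round(r[1],1),r[2],len(q))
im=np.load("pics/side6.npz")["im"]
cv2.imwrite("pics/s6c.png",cv2.resize(im[210:350,310:450],None,fx=4,fy=4,interpolation=cv2.INTER_CUBIC)[:,:,::-1])
z=np.load("pics/wrist5.npz"); cv2.imwrite("pics/w5c.png",cv2.resize(z["im"][160:215,285:355],None,fx=8,fy=8,interpolation=cv2.INTER_CUBIC)[:,:,::-1])
```

```text
18.35 [ 548.2 -244.2  255.5] F [-0.6  0.4 -3.3] T [-0.01 -0.03  0.05] J [-30.3  24.8  91.1   0.   64.2 -47.1] h 16.77 0.17835650039108583
wrist 41 [ 5.48779e+02 -2.44817e+02  1.90000e-02  4.10000e-02] 178.01062954246308 0.15934820782515277
wrist block [ 541.7 -218.8] [ 61.5 150.9] 15.477335929870605 5206
side 213 [ 5.46651e+02 -2.45139e+02  1.30000e-02  5.00000e-03] 178.08475030336047 0.7971791057841896
side block [ 546.  -246.2] [ 64.5 206. ] 15.5010404586792 1548
top 37 [ 5.48647e+02 -2.42923e+02  1.10000e-02 -3.00000e-03] 178.14833573104815 0.3018723900666667
top block [ 543.6 -227. ] [ 61.7 170.9] 15.387664794921875 962
```

View pics/s6c.png

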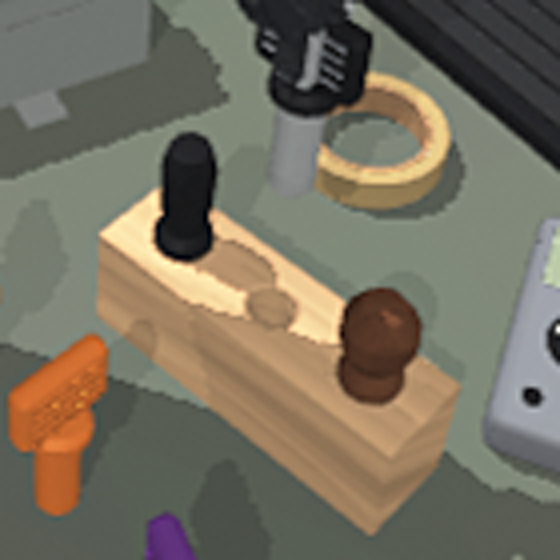

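View pics/w5c.png

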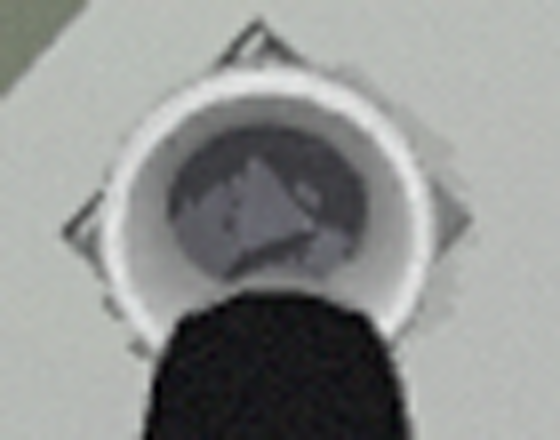

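The key hangs upright over its hole. Lowering it.

Call:
apply_moves(steps=[[0,0,0,25,0,0.2,10],[0,0,0,35,0,0,10],[0,0,0,25,0,0,10],[0,0,0,8,0,0,10],[0,0,0,5,0,0,10],[0,0,0,5,0,0,10]])

```text
clock: 19.1
ee_pos: [0.5494, -0.2441, 0.1547]
tool_rot: [[0.001, -0.289, 0.957], [-0.001, 0.957, 0.289], [-1.0, -0.001, 0.001]]
force: [0.4, 0.0, -2.4]
finger_gap: 0.181
```

Call:
apply_moves(steps=[[0,0,0,8,0,0,10],[0,0,0,8,0,0,10]])

```text
clock: 19.3
ee_pos: [0.5491, -0.2442, 0.1381]
tool_rot: [[0.001, -0.289, 0.957], [-0.001, 0.957, 0.289], [-1.0, -0.001, 0.001]]
force: [0.1, 0.7, -2.6]
finger_gap: 0.182
```

Lower end is 17 mm into the hole with no contact. Continuing.

Call:
apply_moves(steps=[[0,0,0,12,0,0,10],[0,0,0,12,0,0,10],[0,0,0,10,0,0,10],[0,0,0,6,0,0,10],[0,0,0,3,0,0,10],[0,0,0,2,0,0,10]])

```text
clock: 19.9
ee_pos: [0.5489, -0.2442, 0.0926]
tool_rot: [[-0.0, -0.289, 0.957], [0.0, 0.957, 0.289], [-1.0, 0.0, 0.0]]
force: [0.4, 0.4, -2.4]
finger_gap: 0.179
```

Call:
apply_moves(steps=[[0,0,0,1.5,0,0,10]])

```text
clock: 20.0
ee_pos: [0.5489, -0.2442, 0.0915]
tool_rot: [[0.0, -0.289, 0.957], [-0.0, 0.957, 0.289], [-1.0, -0.0, 0.0]]
force: [0.4, -0.4, -1.6]
finger_gap: 0.174
```

Call:
apply_moves(steps=[[0,0,0,1,0,0,10]])

```text
clock: 20.1
ee_pos: [0.549, -0.2442, 0.0912]
tool_rot: [[0.001, -0.289, 0.957], [-0.0, 0.957, 0.289], [-1.0, -0.001, 0.001]]
force: [-3.6, 2.0, 12.4]
finger_gap: 0.178
```

Collar is on the block (12 N). Releasing.

Call:
apply_moves(steps=[[0,0,0,-0.5,0,0,20],[0,0,0,0,0,0,35],[0,0,0,0,0,0,45],[0,0,0,-6,0,0,45],[0,0,0,-15,0,0,45],[0,0,0,-30,0,0,45],[0,0,0,-35,0,0,45],[0,0,0,-35,0,0,45],[0,0,0,-20,0,0,45],[0,0,0,0,0,0,45]])

```text
clock: 21.1
ee_pos: [0.5496, -0.2446, 0.2354]
tool_rot: [[0.005, -0.289, 0.957], [-0.003, 0.957, 0.289], [-1.0, -0.004, 0.004]]
force: [-0.5, -0.6, -0.3]
finger_gap: 0.524
```

Run:
```python
from h import *
import st
im,d,c=cap("wrist","w7"); P=cloud(d,c);x,y,z=P[...,0],P[...,1],P[...,2]
m=(d>0)&(z>.112)&(z<.14)&(x>.5)&(x<.6)&(y<-.2)&(y>-.29)
n,lab,st,ce=cv2.connectedComponentsWithStats(m.astype(np.uint8))
for i in range(1,n):
    if st[i,4]>200:
        q=P[lab==i]; q=q[q[:,2]>q[:,2].max()-.008]; r=cv2.minAreaRect((q[:,:2]*1000).astype(np.float32)); print(st[i],np.round(r[0],1),np.round(r[1],1),r[2],np.median(q[:,2]))
im,d,c=cap("side","s7")
cv2.imwrite("pics/s7c.png",cv2.resize(im[230:350,310:450],None,fx=4,fy=4,interpolation=cv2.INTER_CUBIC)[:,:,::-1])
P=cloud(d,c);x,y,z=P[...,0],P[...,1],P[...,2];m=(d>0)&(abs(x-.545)<.025)&(abs(y+.247)<.03)&(z<.15); print("key top side",np.percentile(z[m],99))
```

```text
21.1 [ 549.6 -244.6  235.4] F [-0.5 -0.6 -0.3] T [ 0.   -0.    0.05] J [-30.3  25.9  92.7   0.   61.2 -47.1] h 16.79 0.5237327442722107
[ 309  163   19   66 1177] [ 549.6 -244.6] [16.6 59.6] 17.152456283569336 0.1279055044653249
key top side 0.128368811241096
```

View pics/s7c.png

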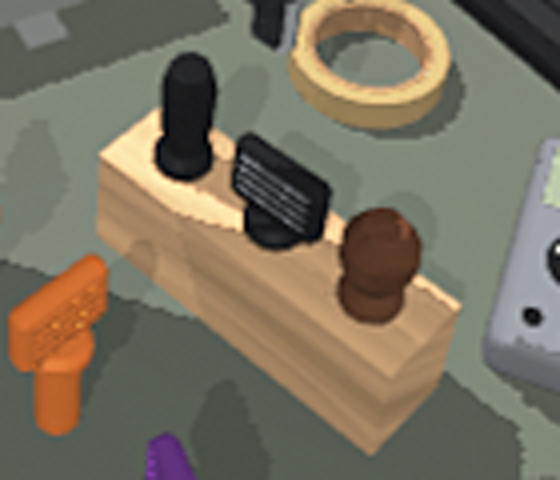

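The key is home: its top is at 128 mm as before, and its pose hardly changed. Next is the handle, so I'll check the clearance to the jar first.

Run:
```python
from h import *
z=dict(np.load("pics/top6.npz")); 
for t in ["desiccator","mug"]:
    for q in env.silhouettes("top",t)[:2]:
        r=q["region"]; v,u=np.nonzero(r); print(t,q["p"],q["centre"],u.min(),u.max(),v.min(),v.max())
c=env.get_calibration("top")
for zz in [0,.1]: print(zz,bp(157,200,zz,c)*1000, "right edge",bp(199,200,zz,c)*1000)
plan([((510,170,235),Rdown(-3.75),13),((499.6,198,195),Rdown(-3.75),3)],45)
```

```text
desiccator 0.95 [152.5, 199.7] 113 199 160 240
desiccator 0.36 [417.2, 216.6] 384 446 197 234
mug 0.62 [199.7, 278.5] 178 220 259 299
0 [571.14070093 491.98313332   0.        ] right edge [573.97153545 374.87734154   0.        ]
0.1 [561.54413802 447.56703411 100.        ] right edge [564.10371929 341.68243038 100.        ]
[[0.028,0,0,-0.3,31.3,6.4,45],[0.028,0,0,-0.3,31.5,5.5,45],[0.027,0,0,-0.3,31.6,4.6,45],[0.028,0,0,-0.3,31.8,3.7,45],[0.027,0,0,-0.3,31.9,2.9,45],[0.028,0,0,-0.3,31.9,2,45],[0.027,0,0,-0.3,32,1.1,45],[0.028,0,0,-0.3,32,0.2,45],[0.027,0,0,-0.3,32,-0.7,45],[0.028,0,0,-0.3,31.9,-1.5,45],[0.027,-0.001,0,-0.3,31.9,-2.4,45],[0.028,0,0,-0.2,31.8,-3.3,45]]
[[0.027,-0.001,-0.001,-0.3,31.7,-4.1,45],[0,0,0,13.3,9.1,-4.1,45],[0,0,0,13.4,9.1,-4.1,45],[0,0,0,13.3,9,-4,45]]
end [499.6 198.  195. ]
```

Call:
apply_moves(steps=[[0.028,0,0,-0.3,31.3,6.4,45],[0.028,0,0,-0.3,31.5,5.5,45],[0.027,0,0,-0.3,31.6,4.6,45],[0.028,0,0,-0.3,31.8,3.7,45],[0.027,0,0,-0.3,31.9,2.9,45],[0.028,0,0,-0.3,31.9,2,45],[0.027,0,0,-0.3,32,1.1,45],[0.028,0,0,-0.3,32,0.2,45],[0.027,0,0,-0.3,32,-0.7,45],[0.028,0,0,-0.3,31.9,-1.5,45],[0.027,0,0,-0.3,31.9,-2.4,45],[0.028,0,0,-0.2,31.8,-3.3,45]])

```text
clock: 22.5
ee_pos: [0.5127, 0.1392, 0.2343]
tool_rot: [[-0.002, 0.039, 0.999], [-0.0, 0.999, -0.039], [-1.0, -0.0, -0.002]]
force: [0.1, -0.9, -0.3]
finger_gap: 0.528
```

Call:
apply_moves(steps=[[0.027,0,0,-0.3,31.7,-4.1,45],[0,0,0,13.3,9.1,-4.1,45],[0,0,0,13.4,9.1,-4.1,45],[0,0,0,13.3,9,-4,45],[0,0,0,0,0,0,45],[0,0,0,0,0,0,45]])

```text
clock: 23.1
ee_pos: [0.4999, 0.1976, 0.1952]
tool_rot: [[-0.001, 0.065, 0.998], [-0.0, 0.998, -0.065], [-1.0, -0.0, -0.001]]
force: [-0.3, 0.1, -0.3]
finger_gap: 0.528
```

Run:
```python
from h import *
import st
im,d,c=cap("wrist","w8"); P=cloud(d,c)*1000;x,y,z=P[...,0],P[...,1],P[...,2]
m=(d>0)&(z>136)&(z<150)&(x>470)&(x<530)&(y>150)&(y<300)
q=P[m]; r=cv2.minAreaRect(q[:,:2].astype(np.float32)); print(len(q),np.round(r[0],1),np.round(r[1],1),r[2],q[:,2].max(),np.percentile(q[:,2],95))
```

```text
23.1 [499.9 197.6 195.2] F [-0.3  0.1 -0.3] T [-0.01  0.06  0.02] J [ 14.5  23.5 104.   -0.   52.6  18.2] h -3.7 0.5277020804160424
2436 [500.7 223. ] [109.4  10.9] 86.08026885986328 146.89819993273863 145.1339486995251
```

View pics/w8.png

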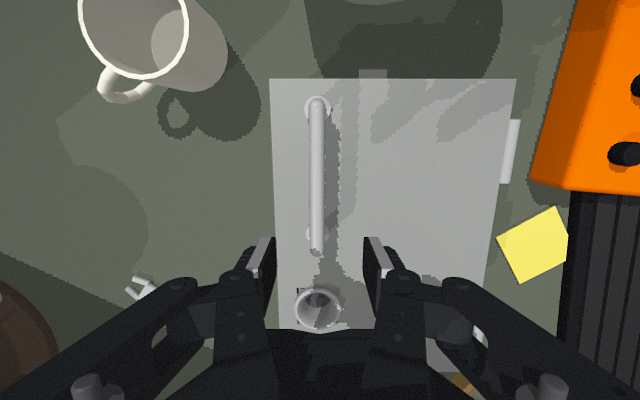

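The bar is at x≈499 mm at this y, centred between the fingers. Descending and gripping lightly.

Call:
apply_moves(steps=[[0,0,0,20,0,-0.9,45],[0,0,0,25,0,0,45],[0,0,0,18,0,0,45],[0,0,0,8,0,0,45],[0,0,0,4,0,0,45],[0,0,0,0,0,0,30],[0,0,0,0,0,0,8],[0,0,0,0,0,0,6],[0,0,0,0,0,0,6],[0,0,0,0,0,0,6]], force=40)

```text
clock: 24.15
ee_pos: [0.498, 0.1979, 0.1215]
tool_rot: [[-0.002, 0.065, 0.998], [0.0, 0.998, -0.065], [-1.0, -0.0, -0.002]]
force: [-7.3, 0.9, 6.2]
finger_gap: 0.111
```

```bash
cat > arc.py <<'E'
from h import *
import sys
def arc(th0,th1,n,p,R0,grip=6,phi=lambda t:t/2):
    """p: bar point at theta=0 (mm, world), R0 tool rot at theta 0 (cmd)"""
    yaw=np.radians(-3.75); Rb=Ro.from_euler("z",yaw).as_matrix()
    def tgt(th):
        v=np.array([-148*np.cos(th)+38*np.sin(th)+148,0,148*np.sin(th)+38*np.cos(th)-38])
        bar=p+Rb@v
        # lid opening: front (-x) goes up => rotation about +y by +th
        Rt=Rb@Ro.from_euler("y",phi(th)).as_matrix()@Rb.T@R0
        return bar+Rt@np.array([19,0,0]),Rt
    return [(*tgt(th0+(th1-th0)*(i+1)/n),1) for i in range(n)]
E
python3 st.py
```

```text
24.15 [498.  197.9 121.5] F [-7.3  0.9  6.2] T [ 0.08  1.23 -0.03] J [ 14.6  29.2 108.3   0.   42.6  18.3] h -3.72 0.11067414364839863
```

Run:
```python
from arc import *
s=env.state(); R=Rdown(-3.72); t=s["ee_pos"]*1000
print("x")
w=arc(0,1.45,36,t+np.array([0,0,19]),R)
rows=plan(w,6,p=t,R=R)
```

```text
x
[[0,0.02,0,-5.9,0,1.3,6],[0,0.02,0,-5.9,0,1.4,6],[0,0.02,0,-5.9,0,1.5,6],[0,0.021,0,-5.8,0,1.6,6],[0,0.02,0,-5.8,0,1.7,6],[0,0.02,0,-5.7,0,1.9,6],[0,0.02,0,-5.7,0,1.9,6],[0,0.02,0,-5.7,0,2.1,6],[0,0.02,0,-5.6,0,2.2,6],[0,0.02,0,-5.5,0,2.3,6],[0,0.021,0,-5.5,0,2.5,6],[0,0.02,0,-5.4,0,2.5,6]]
[[0,0.02,0,-5.4,0,2.6,6],[0,0.02,0,-5.3,0,2.8,6],[0,0.02,0,-5.2,0,2.8,6],[0,0.02,0,-5.2,0,3,6],[0,0.02,0,-5.1,0,3,6],[0,0.02,0,-5,0,3.2,6],[0,0.021,0,-5,0,3.3,6],[0,0.02,0,-4.9,0,3.3,6],[0,0.02,0,-4.8,0,3.5,6],[0,0.02,0,-4.7,0,3.5,6],[0,0.02,0,-4.7,0,3.7,6],[0,0.02,0,-4.5,0,3.7,6]]
[[0,0.02,0,-4.5,0,3.9,6],[0,0.021,0,-4.4,-0.1,3.9,6],[0,0.02,0,-4.3,0,4,6],[0,0.02,0,-4.3,0,4.1,6],[0,0.02,0,-4.1,0,4.2,6],[0,0.02,0,-4,0,4.2,6],[0,0.02,0,-4,0,4.4,6],[0,0.02,0,-3.8,0,4.4,6],[0,0.021,0,-3.8,0,4.5,6],[0,0.02,0,-3.6,0,4.6,6],[0,0.02,0,-3.6,0,4.6,6],[0,0.02,0,-3.4,0,4.7,6]]
end [652.9 187.7 239.8]
```

Call:
apply_moves(steps=[[0,0.02,0,-5.9,0,1.3,6],[0,0.02,0,-5.9,0,1.4,6],[0,0.02,0,-5.9,0,1.5,6]])

```text
clock: 24.45
ee_pos: [0.5021, 0.1976, 0.1382]
tool_rot: [[-0.064, 0.065, 0.996], [0.004, 0.998, -0.065], [-0.998, -0.0, -0.064]]
force: [-4.2, 3.0, -9.2]
finger_gap: 0.112
```

```bash
python3 st.py
```

```text
24.45 [502.1 197.6 138.2] F [-4.2  3.  -9.2] T [ 0.32  0.67 -0.05] J [ 13.9  29.1 105.    1.4  49.5  16.7] h -3.72 0.11155544123388175
```

The lid is free: raised 17 mm with 9 N. Continuing the arc.

Call:
apply_moves(steps=[[0,0.021,0,-5.8,0,1.6,6],[0,0.02,0,-5.8,0,1.7,6],[0,0.02,0,-5.7,0,1.9,6],[0,0.02,0,-5.7,0,1.9,6],[0,0.02,0,-5.7,0,2.1,6],[0,0.02,0,-5.6,0,2.2,6],[0,0.02,0,-5.5,0,2.3,6],[0,0.021,0,-5.5,0,2.5,6],[0,0.02,0,-5.4,0,2.5,6]])

```text
clock: 25.35
ee_pos: [0.5271, 0.196, 0.1857]
tool_rot: [[-0.245, 0.064, 0.967], [0.015, 0.998, -0.063], [-0.969, -0.001, -0.245]]
force: [-8.3, 1.2, -4.7]
finger_gap: 0.105
```

Call:
apply_moves(steps=[[0,0.02,0,-5.4,0,2.6,6],[0,0.02,0,-5.3,0,2.8,6],[0,0.02,0,-5.2,0,2.8,6],[0,0.02,0,-5.2,0,3,6],[0,0.02,0,-5.1,0,3,6],[0,0.02,0,-5,0,3.2,6],[0,0.021,0,-5,0,3.3,6],[0,0.02,0,-4.9,0,3.3,6],[0,0.02,0,-4.8,0,3.5,6],[0,0.02,0,-4.7,0,3.5,6],[0,0.02,0,-4.7,0,3.7,6],[0,0.02,0,-4.5,0,3.7,6]])

```text
clock: 26.55
ee_pos: [0.5836, 0.1924, 0.2298]
tool_rot: [[-0.468, 0.064, 0.881], [0.03, 0.998, -0.057], [-0.883, -0.0, -0.469]]
force: [-11.1, -1.1, 5.8]
finger_gap: 0.111
```

Run:
```python
from h import *
import st
im,d,c=cap("side","s9"); cv2.imwrite("pics/s9c.png",cv2.resize(im[50:250,180:400],None,fx=3,fy=3)[:,:,::-1])
```

```text
26.55 [583.6 192.4 229.8] F [-11.1  -1.1   5.8] T [-0.05  1.9   0.07] J [ 9.5 38.3 75.   6.2 94.  12.1] h -3.68 0.11134071804096977
```

View pics/s9c.png

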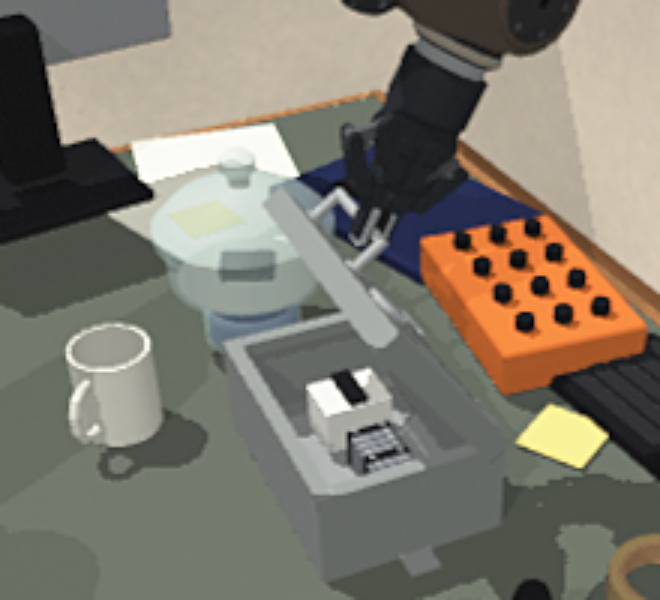

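Call:
apply_moves(steps=[[0,0.02,0,-4.5,0,3.9,6],[0,0.021,0,-4.4,0,3.9,6],[0,0.02,0,-4.3,0,4,6],[0,0.02,0,-4.3,0,4.1,6],[0,0.02,0,-4.1,0,4.2,6],[0,0.02,0,-4,0,4.2,6]])

```text
clock: 27.2
ee_pos: [0.618, 0.1901, 0.2404]
tool_rot: [[-0.569, 0.064, 0.819], [0.037, 0.998, -0.053], [-0.821, 0.0, -0.571]]
force: [-7.2, 0.0, 9.8]
finger_gap: 0.107
```

Call:
apply_moves(steps=[[0,0.02,0,-4,0,4.4,6],[0,0.02,0,-3.8,0,4.4,6],[0,0.021,0,-3.8,0,4.5,6],[0,0.02,0,-3.6,0,4.6,6],[0,0.02,0,-3.6,0,4.6,6],[0,0.02,0,-3.4,0,4.7,6],[0,0,0,0,0,0,6]])

```text
clock: 27.9
ee_pos: [0.654, 0.1877, 0.2422]
tool_rot: [[-0.662, 0.065, 0.747], [0.044, 0.998, -0.047], [-0.748, 0.001, -0.663]]
force: [0.1, -0.3, 15.9]
finger_gap: 0.11
```

Run:
```python
from h import *
import st
im,d,c=cap("side","s10"); cv2.imwrite("pics/s10c.png",cv2.resize(im[50:250,180:400],None,fx=3,fy=3)[:,:,::-1])
```

```text
27.9 [654.  187.7 242.2] F [ 0.1 -0.3 15.9] T [0.07 1.62 0.06] J [  7.6  50.1  53.7   8.5 116.9  12.3] h -3.64 0.10988513011459008
```

View pics/s10c.png

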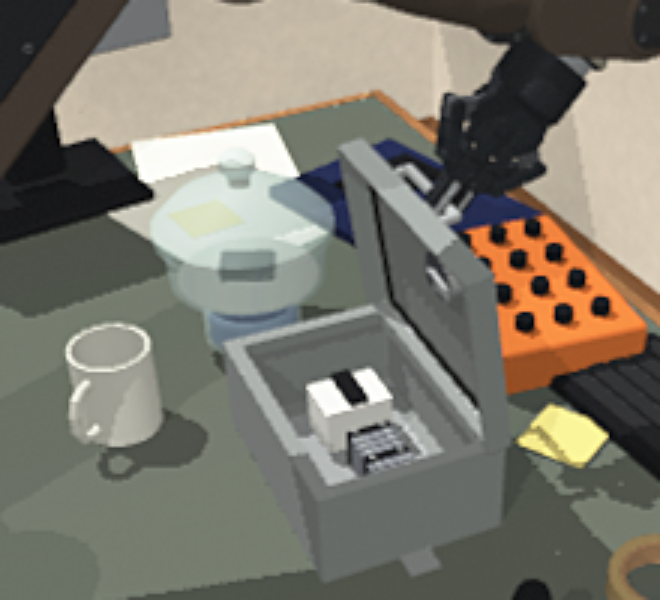

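Lid near vertical at about 83°. Opening a little and withdrawing along the tool axis.

Call:
apply_moves(steps=[[0,0,0,-1,0,0,14],[0,0,0,0,0,0,18],[0,0,0,0,0,0,18],[0,0,0,-4,0,0,18],[0,0,0,-6,0,0,18]])

```text
clock: 28.45
ee_pos: [0.6614, 0.1873, 0.2473]
tool_rot: [[-0.662, 0.065, 0.747], [0.043, 0.998, -0.049], [-0.748, -0.0, -0.664]]
force: [0.7, -0.0, 0.4]
finger_gap: 0.211
```

```bash
python3 st.py
```

```text
28.45 [661.4 187.3 247.3] F [ 0.7 -0.   0.4] T [-0.   -0.32 -0.  ] J [  7.5  50.7  51.7   8.5 118.4  12.5] h -3.72 0.21052753836803548
```

Call:
apply_moves(steps=[[0,0,0,-8,0,0,18],[0,0,0,-12,0,0,18],[0,0,0,-15,0,0,18],[0,0,0,-15,0,0,18],[0,0,0,-10,0,0,18],[0,0,0,0,0,0,18]])

```text
clock: 29.05
ee_pos: [0.7019, 0.1844, 0.2929]
tool_rot: [[-0.66, 0.065, 0.748], [0.044, 0.998, -0.049], [-0.75, 0.0, -0.662]]
force: [0.7, -0.1, -0.5]
finger_gap: 0.208
```

Run:
```python
from h import *
import st
im,d,c=cap("side","s11"); cv2.imwrite("pics/s11c.png",cv2.resize(im[50:370,180:500],None,fx=1.8,fy=1.8)[:,:,::-1])
it,dt,ct=cap("top","t11")
# lid angle from side: fit plane to lid inner face
P=cloud(d,c)*1000; Rb=Ro.from_euler("z",-3.75,degrees=True).as_matrix()
Q=(P-np.array([644.8,151.5,100]))@Rb
m=(d>0)&(abs(Q[...,0])<60)&(Q[...,2]>25)&(Q[...,2]<150)&(abs(Q[...,1])<115)
q=Q[m]; A=np.polyfit(q[:,2],q[:,0],1)
for _ in range(5):
    r=q[:,0]-np.polyval(A,q[:,2]); k=abs(r)<5; A=np.polyfit(q[k,2],q[k,0],1)
print("lid angle from plane",90+np.degrees(np.arctan(A[0])),k.sum(),A)
```

```text
29.05 [701.9 184.4 292.9] F [ 0.7 -0.1 -0.5] T [ 0.04 -0.32 -0.03] J [  7.   54.1  37.7   9.1 128.7  13.8] h -3.72 0.20843724248380463
lid angle from plane 81.90104362342534 734 [-0.14230249 -3.05422231]
```

View pics/s11c.png

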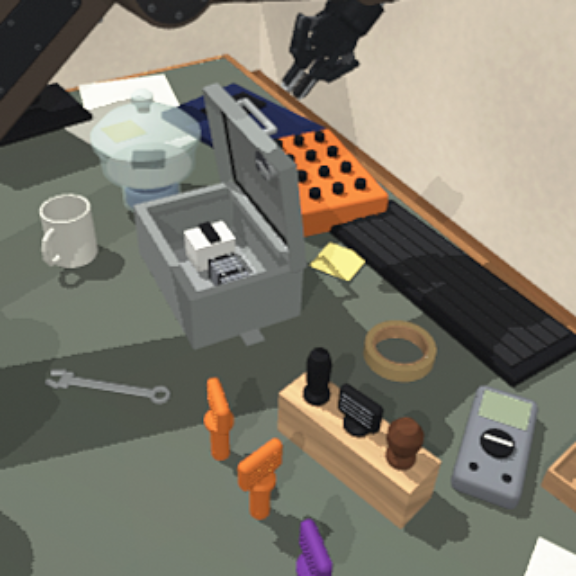

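View pics/t11.png

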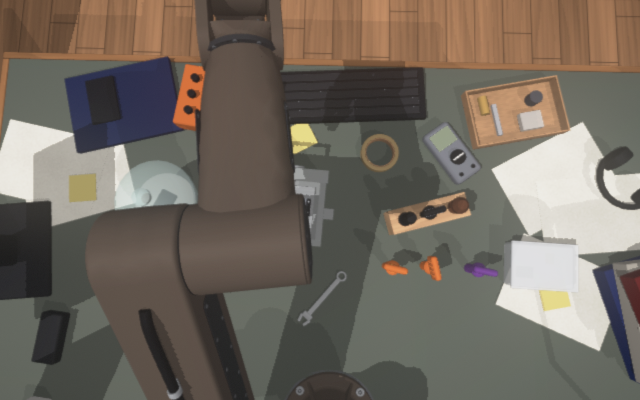

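```bash
python3 -c "
from rig import env
print(env.hand_in()); print(env.state()['clock'])"
```

```text
the job is handed in; nothing more can be done
None
the job is handed in; nothing more can be done
```

The control box is unlocked, the key is back home in its hole in the block, and the lid stands open at about 82° (1.43 rad). I handed the job in at about 29 s of the 72 s.

- **Key:** I took it from the block's middle hole and lowered it into the lock. Turning it under light pressure, I felt it drop, and it then seated 10 mm further down. I turned it anticlockwise until the torque rose from about 0.1 to 0.48 N m, which is the stop.
- **Return:** I put the key back until its collar met the block. Its top measured 128 mm above the desk, as before, and its position was within about 1 mm of the start.
- **Lid:** I swung it open by the handle, let go and backed the gripper clear.
- **Last checks:** In the last pictures the lid stayed open, the forces on the tool were near zero, and the drivers, look-alikes, tape, meter and mug stood where they had been. The jar was partly hidden by the arm in the top view but looked unmoved from the side.

No check failed. The side camera read positions about 2 to 3 mm off from the other two, so I relied on the wrist and top cameras for position.

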